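# Square a wheel disc in its printing nest and index it under the pad

## Robot

A 6-joint arm with a two-finger parallel gripper is mounted at the origin on the work surface. World frame = base frame: x ahead of the robot, y to its left, z up, the work surface at z = 0. Lengths are in m, angles in rad, forces in N, time in s.
With the tool pointing down it reaches from about 0.35 to 0.975 m from the base axis. Payload 4.9 kg.
Tool frame: the origin (TCP) lies on the mounting face of the last link; the fingertips stand 173 mm ahead of it and the grasp point (between the pads) lies 155 mm ahead of it; z points along the fingers, y is the direction in which the jaws open and shut (so a half turn about z gives the same grasp; the last joint's range is limited). The gripper opens to 85 mm and grips with 20 to 120 N. Pads are 22 mm wide; open, the fingers measure 114 mm over their backs; the gripper's body (76 mm by 85 mm) begins 54 mm behind the grasp point. The pads swing forward as they close: fully open they stand 13 mm farther back than shut.
Start: joints at [1.095, 0.053, 1.613, -0, 1.476, -0.119], TCP at [0.218, 0.586, 0.405] pointing down, gripper open.
Joint ranges: [-3.01, 3.01], [-1.01, 2.22], [0.06, 2.58], [-1.02, 4.17], [0.09, 2.62], [-3.14, 3.14]. Speed limits (rad/s): [2.57, 2.57, 3.14, 3.14, 3.14, 3.14].

## Interface

Orientations are given as a unit quaternion [w, x, y, z].
In Python, from plant import manip gives the robot as it stands.
- The arm moves only by the tool play_rows, never from a script. Its argument "increments" is a list of rows, each an object with "offset": the shift along the tool's x, y, z in mm, a list of three; "twist": the turn about the tool's z in rad; "grip": the opening, from 0 (shut) to 1 (fully open). In form: [{"offset": [dx, dy, dz], "twist": twist, "grip": grip}, ...]. A call has 1 to 5 rows; each row is the pose to reach, as a shift and turn from the pose commanded when the call began, along the tool's axes at that moment; what a row does not reach only later rows make up. A row lasts 1/12 s, in which the tool goes at most 41.7 mm and 7.16 degrees, less where a joint would pass 70% of its speed; a pose out of reach is approached as far as the arm can. A call with a gripper value outside its range is refused whole. The fingers move at their own pace and stop on an object; the grip force is fixed at half the most. Time passes only in rows, so rows that repeat a pose let the fingers close. It gives the time, the measured TCP pose, the force and the opening at its end, in the units of the state.
- manip.state(): the state, without advancing time (a new reading comes with each control period).
- manip.grab_frame(name): name is "scene" or "top"; returns the picture (384x512x3 uint8, blue, green, red); there is no depth.
- manip.get_calibration(name): a dict with "fx", "fy", "cx", "cy" (pixels), "k1" (the pictures are not rectified: a ray, as slopes to the right and down, at radius r is drawn at 1 + k1 r^2 times it, then the intrinsics apply), "T" (4x4, takes a point from camera to world coordinates). Camera axes: x right, y down, z forward; pixel columns grow to the right and rows downward; lengths in m; the calibration is good to about 2 mm. A picture is of the moment at which its call begins. get_calibration takes no time and is no camera call.
- manip.job_done(): hands the job in, once; it reports no verdict.
Trained networks look in the newest picture that a camera, given by its name, has taken for a name from the list of things; names that differ only in an ending like _2 or _b are one class to them, and where a whole thing is asked for, a point or a joint stands for the part that bears it (a point fixed in the world has none). Each returns a list of dicts, best first, with "p" (0 to 1); they miss things now and then, are a little off and sometimes report something else, mostly with a low value. They report only what shows in the picture. A call takes as long as a camera call. They do not tell look-alikes from the thing itself.
- manip.boxes_of(query, camera): "xyz" ([x, y, z] in m, in the coordinates of the camera as it stood for that picture, good to about 4 mm: the middle of the surface that is visible of it).
- manip.tip_of(query, camera): "xyz" ([x, y, z] in m, in the coordinates of the camera as it stood for that picture, good to about 4 mm: a listed point, or the origin of a listed thing).
The state is a dict: "time": time; "joint_pos": joint angles; "joint_vel": joint speeds; "joint_efforts": joint torques, N m; "tool_pos": TCP position; "tool_rot": TCP orientation; "contact_force": force on the tool from outside, world axes, zero at the start; "ft_torque": the same for the moment, N m; "gripper_width": opening from 0.0 (shut) to 1.0 (fully open).
Only numpy, scipy, OpenCV 4.12 (cv2) and the standard library are available. Lean on these libraries where they do the work, as an engineer would, in place of code of your own. Each camera call takes 0.05 s, during which the arm holds its last target. There are 200 camera calls.

## Task

On the pad printer, turn the loose wheel disc in the loading nest (the one nearest the robot) until its flat faces the nest's alignment bar, and slide it up so that the flat lies flush along the bar. Then turn the indexing table a quarter turn clockwise, seen from above, until it clicks into its detent with the disc, still flush, below the printing pad. Keep the finished disc in the rear nest seated, and leave the other things where they are.

Things in the scene. Friction and masses are not known exactly. Their poses are not given: they have to be found in the camera images.
- disc_center (a point): Centre, half-way up, of the loose aluminium wheel disc: 92 mm across, 6 mm thick, 105 g, plain top face (small bore and bolt holes, nothing stands up), one flat edge 49 mm long, 39 mm from the centre. It lies turned anyhow on the smooth pad (friction about 0.14) of the front nest, its rim within 6 mm of the bar. x axis: from the centre square through the flat; z up.
- disc_flat (a point): Middle of the same disc's flat edge, half-way up its thickness, 39 mm from its centre; same axes as disc_center. The disc is too wide for most grippers: fingertips laid on top with 6 to 15 N turn and slide it on its pad, and the table stays in its detent meanwhile. With the flat turned but not yet square, a corner of it catches on the bar if the disc is too close.
- bar_load (a point): Middle of the working face of the loading nest's steel alignment bar (58 long, 9 high, 12 mm thick, on the hub side), 3 mm above the nest surface; turns with the table. x points into the bar, y along it. Disc seated: its flat lies here, its x axis along this x. Two dowels 6 mm high, 51.5 mm to either side of the seated centre, leave 2.5 mm sideways; the side away from the bar is open.
- table_axis (a point): Centre of the round aluminium indexing table (340 mm across), on its axis at the level of the nest surface (62 mm above the counter); fixed to the printer. x points from the loading nest (front) to the rear nest, y to the printing station under the pad, z up. Four nests; seated discs' centres 110 mm from the axis.
- turntable (a joint): Angle of the table, rad: 0 at the start, growing clockwise seen from above; at 1.571 (a quarter turn) the disc is below the pad. A spring plunger holds it at every quarter turn: about 8 N at a knob to leave a detent and to enter the next, where it centres itself within about 0.05 rad. In between it turns with light drag and stays where it is left.
- knob_front_right (a point): Middle of a black upright knob for turning the table: 22 mm across, 26 mm tall, from 20 to 46 mm above the nest surface, on a 10 mm stem, 135 mm from the axis, between the loading nest and the right-hand nest. The point is 34 mm above the nest surface and turns with the table.
- knob_rear_right (a point): The same kind of knob, between the right-hand nest and the rear nest; a clockwise quarter turn brings it towards the robot to where knob_front_right stood.
- knob_front_left (a point): The same kind of knob, between the loading nest and the printing station.
- knob_rear_left (a point): The same kind of knob, between the printing station and the rear nest.
- print_point (a point): Fixed point at the printing station, where the centre of a seated disc's top comes. The conical printing pad (46 mm across) hangs above it, tip 92 mm higher, under a head and arm 62 mm wide from the column on the left; head underside 255 mm above the counter, column top 340 mm, hand lever on it to 400 mm.
- done_disc_center (a point): Centre of a second, finished wheel disc of the same kind, seated in the rear nest opposite the loading nest at the start; it travels with the table and must stay seated.
- bar_rear (a point): Middle of the face of the alignment bar of the rear nest, which turns with the table; same kind of axes as bar_load. The finished disc's centre lies 39 mm from it.
- tyre: Loose black rubber tyre lying flat on the counter beside the printer, 100 mm across, 32 mm high. Leave it. Origin: centre of its underside.
- wheel: Loose model wheel with a yellow hub, 80 mm across, 30 mm high, lying flat. Leave it. Origin: centre of its underside.
- small_wheel: Loose small model wheel with a red hub, 52 mm across, 20 mm high, lying flat. Leave it. Origin: centre of its underside.
- ink_tin: Closed ink tin, 72 mm across, 62 mm high. Leave it. Origin: centre of its underside.
- thinner: White plastic bottle, 56 mm across, 130 mm high. Leave it. Origin: centre of its underside.
- wrench: Small open-ended wrench, 140 mm long, lying on the counter. Leave it.
- screwdriver: Screwdriver, 170 mm long, lying on the counter. Leave it.
Not all that is in view belongs to the job. What is shaped like the part that bears disc_center but orange is not meant.

How it is judged:
By the outcome, as a careful person would: the job done as asked, in the order asked, and still so for the second after the job is handed in, with the robot touching nothing.
It also fails if it takes over 72 s, if anything falls off the work surface, if the arm or the gripper's body presses on something with over 40 N, if the wrist force passes 120 N, or if a joint passes its speed limit or range.

## Working session

There is one attempt and no reset: what is moved stays moved. The work goes in short steps, Python scripts to look and compute and a tool call to move; the robot and the scene stay as the last step left them, time stands still between calls to the robot, and variables do not carry over. Pictures are saved under pics/ and viewed, about 8 in all and at most 12, crops included, and the job is handed in when it is done.

Besides the shell and the picture viewer there is one more tool, called by a JSON object that holds its "op" and its "data", one argument or row to a line. play_rows: Moves the arm, as the interface text tells. Its arguments: {"type":"object","properties":{"increments":{"type":"array"}},"required":["increments"]}

```bash
mkdir -p pics; cat > h.py <<'E'
from plant import manip
import numpy as np, cv2
def w(cam,p):
    T=np.array(manip.get_calibration(cam)["T"]); return (T@np.r_[p,1])[:3]
def pix(cam,P):
    c=manip.get_calibration(cam); q=np.linalg.inv(np.array(c["T"]))@np.r_[P,1]
    s=q[:2]/q[2]; s=s*(1+c["k1"]*(s@s)); return np.array([c["fx"]*s[0]+c["cx"],c["fy"]*s[1]+c["cy"]])
def ray(cam,uv,z):
    c=manip.get_calibration(cam); d=np.array([(uv[0]-c["cx"])/c["fx"],(uv[1]-c["cy"])/c["fy"]]); s=d.copy()
    for _ in range(20): s=d/(1+c["k1"]*(s@s))
    T=np.array(c["T"]); v=T[:3,:3]@np.r_[s,1]; o=T[:3,3]; return o+v*(z-o[2])/v[2]
E
python3 - <<'E'
from h import *
np.set_printoptions(precision=4,suppress=True)
ims=[]
for c in ["scene","top"]:
    im=manip.grab_frame(c); cv2.imwrite(f"pics/{c}0.png",im); ims.append(im)
    print(c,np.array(manip.get_calibration(c)["T"])[:3,3])
    for n in ["disc_center","disc_flat","bar_load","table_axis","knob_front_right","knob_rear_right","knob_front_left","print_point","bar_rear","done_disc_center"]:
        for r in manip.tip_of(n,c)[:3]: 
            P=w(c,r["xyz"]); print(n,round(r["p"],2),P,pix(c,P).round())
cv2.imwrite("pics/both.png",cv2.resize(np.hstack(ims),(800,300)))
s=manip.state();print(s["time"],s["tool_pos"],s["tool_rot"],s["contact_force"])
E
```

```text
scene [1.3333 0.2374 1.2152]
disc_center 0.76 [ 0.3006 -0.1799  0.0021] [229. 155.]
disc_center 0.71 [ 0.2451 -0.325   0.0056] [204. 140.]
disc_center 0.67 [ 0.4258 -0.0844  0.0638] [241. 171.]
disc_flat 0.85 [ 0.4031 -0.12    0.0643] [234. 166.]
disc_flat 0.7 [ 0.3217 -0.1422 -0.0081] [236. 162.]
disc_flat 0.69 [ 0.6506 -0.3327  0.0028] [166. 209.]
bar_load 0.74 [ 0.4789 -0.086   0.0672] [236. 180.]
bar_load 0.58 [ 0.5315 -0.5759 -0.0013] [127. 175.]
table_axis 0.59 [ 0.5445 -0.0889  0.0589] [231. 194.]
knob_front_right 0.82 [ 0.4507 -0.1815  0.0958] [216. 166.]
knob_front_right 0.69 [ 0.6529 -0.3344  0.003 ] [165. 209.]
knob_rear_right 0.8 [ 0.6433 -0.182   0.0953] [198. 203.]
knob_front_left 0.57 [0.4527 0.0079 0.1026] [260. 175.]
print_point 0.61 [0.5507 0.023  0.067 ] [257. 200.]
bar_rear 0.91 [ 0.619  -0.0885  0.0639] [224. 208.]
done_disc_center 0.82 [ 0.661  -0.087   0.0654] [221. 217.]
done_disc_center 0.45 [ 0.4064 -0.1176  0.0666] [234. 166.]
top [0.3626 0.0038 1.3918]
disc_center 0.85 [ 0.2992 -0.1817  0.0018] [302. 253.]
disc_center 0.6 [ 0.4314 -0.0849  0.0682] [275. 21
[... 221 characters left out ...]
load 0.87 [ 0.4781 -0.0883  0.0696] [276. 203.]
table_axis 0.64 [ 0.5485 -0.0868  0.0608] [274. 184.]
knob_front_right 0.67 [ 0.4468 -0.1769  0.0944] [302. 211.]
knob_rear_right 0.66 [ 0.6409 -0.183   0.0975] [302. 155.]
knob_front_left 0.69 [0.4553 0.0111 0.0992] [247. 210.]
knob_front_left 0.34 [ 0.6552 -0.0856  0.0626] [273. 154.]
print_point 0.96 [0.5483 0.0219 0.0664] [244. 184.]
bar_rear 0.38 [ 0.4417 -0.1795  0.0952] [303. 212.]
done_disc_center 0.66 [ 0.6566 -0.084   0.0633] [273. 154.]
done_disc_center 0.63 [0.6445 0.0057 0.0966] [247. 156.]
done_disc_center 0.39 [ 0.6285 -0.4272 -0.0019] [363. 163.]
1.1 [0.2183 0.5856 0.4047] [-0.      0.1775  0.9841 -0.    ] [0.5092 0.8982 0.7796]
```

View pics/top0.png

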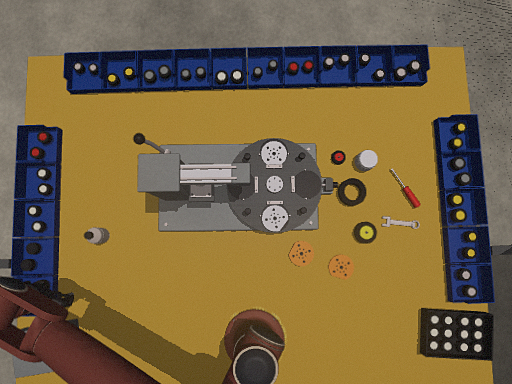

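View pics/scene0.png

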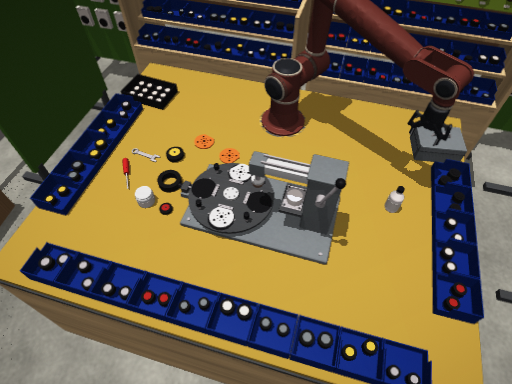

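Candidates: the white disc in the front nest, top (275,217), is the one I want. The two orange look-alikes on the counter at (301,253) and (340,267), and the finished disc in the rear nest at (273,154), are not. Next is a close crop to check this choice.

```bash
python3 - <<'E'
from h import *
a=cv2.imread("pics/top0.png")[197:237,250:303]; b=cv2.imread("pics/scene0.png")[150:190,205:258]
f=lambda i:cv2.resize(i,(530,400)[0:2],interpolation=cv2.INTER_CUBIC)
cv2.imwrite("pics/crop1.png",cv2.resize(np.vstack([f(a)[:, :],f(b)]),(398,600)))
cv2.imwrite("pics/crop1.png",np.hstack([cv2.resize(a,(398,300),interpolation=cv2.INTER_CUBIC),cv2.resize(b,(398,300),interpolation=cv2.INTER_CUBIC)]))
# fit of disc in top: bright pixels, compare with model mask
best=[]
from scipy.optimize import minimize
for c in ["top","scene"]:
    im=cv2.imread(f"pics/{c}0.png").astype(float).mean(2)
    K=8; 
    def model(p):
        x,y,t=p; a=np.linspace(0,2*np.pi,180); r=np.minimum(46,39/np.maximum(np.cos(a),1e-3)); r=np.where(np.cos(a)>0,r,46)/1000
        P=[pix(c,[x+ri*np.cos(ai+t),y+ri*np.sin(ai+t),0.068]) for ri,ai in zip(r,a)]
        return np.array(P)
    u0=pix(c,[.43,-.085,.068]).astype(int); H=22
    sub=im[u0[1]-H:u0[1]+H,u0[0]-H:u0[0]+H]
    for t in np.radians(np.arange(-180,180,15)):
      def cost(p):
        P=(model([p[0],p[1],p[2]])-(u0-H)+0.5)*K
        m=np.zeros((2*H*K,2*H*K),np.float32); cv2.fillPoly(m,[P.round().astype(int)],1.)
        m=cv2.resize(m,(2*H,2*H),interpolation=cv2.INTER_AREA)
        ring=cv2.dilate(m,np.ones((3,3)))>0.02
        bri=np.where(sub>0,sub,0)
        inn=cv2.erode((m>0.5).astype(np.uint8),np.ones((3,3)))
        core=(cv2.distanceTransform((m>0.5).astype(np.uint8),cv2.DIST_L2,3)>3)
        sel=ring&~core
        A=np.c_[m[sel],np.ones(sel.sum())]; s=np.linalg.lstsq(A,sub[sel],rcond=None)
        return -np.corrcoef(m[sel],sub[sel])[0,1]
      q=minimize(cost,[.43,-.085,t],method="Nelder-Mead",options=dict(initial_simplex=[[.43,-.085,t],[.435,-.085,t],[.43,-.08,t],[.43,-.085,t+.2]],maxiter=60))
      best.append((round(q.fun,4),c,q.x[:2].round(4),round(np.degrees(q.x[2]),1)))
for c in ["top","scene"]:
  for b in sorted([b for b in best if b[1]==c],key=lambda b:b[0])[:5]: print(b)
E
```

```text
Traceback (most recent call last):
  File "h.py", line 6, in pix
    c=manip.get_calibration(cam); q=np.linalg.inv(np.array(c["T"]))@np.r_[P,1]
ValueError: time passes only in moves, steps and waits
```

View pics/crop1.png

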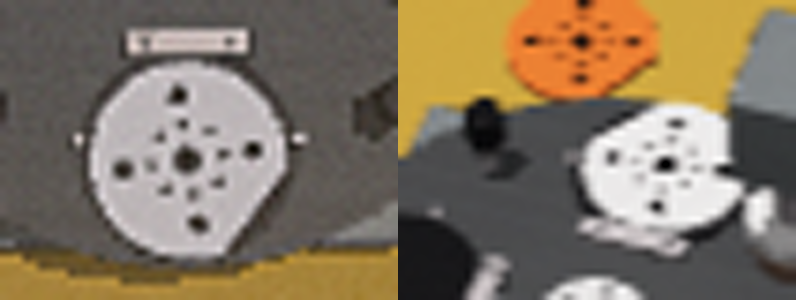

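The front-nest disc is white and is the right one; the look-alikes beside the table are orange. Its flat faces lower-right in the top view, about −130° from the bar direction. The bar is above it and the dowels are at crop (78,137) and (299,137). Next I'll fit its pose, with the calibration cached.

```bash
cat > h.py <<'E'
from plant import manip
import numpy as np, cv2
from scipy.optimize import minimize
np.set_printoptions(precision=4,suppress=True)
C={n:{k:np.array(v) for k,v in manip.get_calibration(n).items()} for n in ("scene","top")}
def w(cam,p): return (C[cam]["T"]@np.r_[p,1])[:3]
def pix(cam,P):
    c=C[cam]; P=np.atleast_2d(P); q=(np.c_[P,np.ones(len(P))]@np.linalg.inv(c["T"]).T)
    s=q[:,:2]/q[:,2:3]; s=s*(1+c["k1"]*(s**2).sum(1,keepdims=True)); return s*[c["fx"],c["fy"]]+[c["cx"],c["cy"]]
def ray(cam,uv,z):
    c=C[cam]; d=np.array([(uv[0]-c["cx"])/c["fx"],(uv[1]-c["cy"])/c["fy"]]); s=d.copy()
    for _ in range(20): s=d/(1+c["k1"]*(s@s))
    v=c["T"][:3,:3]@np.r_[s,1]; o=c["T"][:3,3]; return o+v*(z-o[2])/v[2]
def fitdisc(cam,im,x0,y0,angs,z=.068,H=20,K=8):
    g=im.astype(float).mean(2); u0=pix(cam,[x0,y0,z])[0].astype(int); sub=g[u0[1]-H:u0[1]+H,u0[0]-H:u0[0]+H]
    a=np.linspace(0,2*np.pi,180); r=np.where(np.cos(a)>39/46,39/np.maximum(np.cos(a),.5),46)/1000
    def cost(p):
        P=(pix(cam,np.c_[p[0]+r*np.cos(a+p[2]),p[1]+r*np.sin(a+p[2]),a*0+z])-(u0-H)+.5)*K
        m=np.zeros((2*H*K,2*H*K),np.float32); cv2.fillPoly(m,[(P*16).round().astype(int)],1.,shift=4)
        m=cv2.resize(m,(2*H,2*H),interpolation=cv2.INTER_AREA)
        d=cv2.distanceTransform((m>.5).astype(np.uint8),cv2.DIST_L2,3)
        sel=(d<3.5)&(cv2.dilate(m,np.ones((3,3)))>.02)
        return -np.corrcoef(m[sel],sub[sel])[0,1]
    B=[]
    for t in np.radians(angs):
        q=minimize(cost,[x0,y0,t],method="Nelder-Mead",options=dict(initial_simplex=[[x0-.003,y0-.003,t-.1],[x0+.005,y0,t],[x0,y0+.005,t],[x0,y0,t+.2]],maxiter=120))
        B.append((round(q.fun,4),q.x[:2].round(4),round(np.degrees(q.x[2]),1)))
    return sorted(B,key=lambda b:b[0])
def off(world_d,st=None):
    "world shift (m) -> tool-axis mm"
    from scipy.spatial.transform import Rotation as R
    s=st or manip.state(); q=s["tool_rot"]; return R.from_quat(np.r_[q[1:],q[0]]).as_matrix().T@np.array(world_d)*1000
E
python3 - <<'E'
from h import *
for c in ("top","scene"):
    im=cv2.imread(f"pics/{c}0.png")
    print(c,fitdisc(c,im,.428,-.086,range(-170,-80,15))[:3])
im=cv2.imread("pics/top0.png")
print("done",fitdisc("top",im,.657,-.087,[170,190])[:2])
for n,uv in dict(d1=(78,137),d2=(299,137),bar=(188,53)).items():
    print(n,ray("top",(250+(uv[0]+.5)*53/398-.5,197+(uv[1]+.5)*40/300-.5),.068 if n!="bar" else .071))
s=manip.state(); print(s["tool_pos"],off(np.array([.426,-.087,.30])-s["tool_pos"]))
E
```

```text
top [(np.float64(-0.9698), array([ 0.4277, -0.0833]), np.float64(-129.1)), (np.float64(-0.9691), array([ 0.4276, -0.0833]), np.float64(-127.8)), (np.float64(-0.9691), array([ 0.4276, -0.0831]), np.float64(-129.9))]
scene [(np.float64(-0.7265), array([ 0.4301, -0.0854]), np.float64(-132.3)), (np.float64(-0.7264), array([ 0.4302, -0.0853]), np.float64(-130.6)), (np.float64(-0.7242), array([ 0.4308, -0.0851]), np.float64(-134.1))]
done [(np.float64(-0.8961), array([ 0.6577, -0.0872]), np.float64(178.4)), (np.float64(-0.8953), array([ 0.6576, -0.0871]), np.float64(178.8))]
d1 [ 0.4393 -0.0325  0.068 ]
d2 [ 0.4365 -0.1356  0.068 ]
bar [ 0.477  -0.0849  0.071 ]
[0.2183 0.5856 0.4047] [-429.5937 -557.7011  104.7155]
```

{"op": "play_rows", "data": {
  "increments": [
    {"offset": [-430,-554,100],"twist": 1.57,"grip": 0.47},
    {"offset": [-430,-554,100],"twist": 1.57,"grip": 0.47},
    {"offset": [-430,-554,100],"twist": 1.57,"grip": 0.47},
    {"offset": [-430,-554,100],"twist": 1.57,"grip": 0.47},
    {"offset": [-430,-554,100],"twist": 1.57,"grip": 0.47}
  ]
}}

```text
time: 1.52
tool_pos: [0.2799, 0.3871, 0.375]
tool_rot: [0.0, 0.474, 0.881, 0.0]
contact_force: [0.1, -0.4, -1.0]
gripper_width: 0.469
```

```bash
cat > go.py <<'E'
import sys
from h import *
s=manip.state(); p=np.array(s["tool_pos"]); t=np.array([float(a) for a in sys.argv[1:4]])
from scipy.spatial.transform import Rotation as R
q=s["tool_rot"]; M=R.from_quat(np.r_[q[1:],q[0]]).as_matrix()
print("t",s["time"],"pos",p,"ydeg",round(np.degrees(np.arctan2(M[1,1],M[0,1])),2),"z",M[:,2],"off",off(t-p,s).round(1),"F",np.array(s["contact_force"]).round(1),"g",s["gripper_width"],"j",np.array(s["joint_pos"]).round(2))
E
python3 go.py .428 -.084 .30
```

```text
t 1.5167 pos [0.2799 0.3871 0.375 ] ydeg 33.45 z [ 0.0004  0.     -1.    ] off [-474.7 -136.1   75. ] F [ 0.1 -0.4 -1. ] g 0.4689997111249856 j [ 0.79 -0.29  1.98 -0.    1.46  0.21]
```

{"op": "play_rows", "data": {
  "increments": [
    {"offset": [-475,-136,73],"twist": 0.94,"grip": 0.47},
    {"offset": [-475,-136,73],"twist": 0.94,"grip": 0.47},
    {"offset": [-475,-136,73],"twist": 0.94,"grip": 0.47},
    {"offset": [-475,-136,73],"twist": 0.94,"grip": 0.47},
    {"offset": [-475,-136,73],"twist": 0.94,"grip": 0.47}
  ]
}}

```text
time: 1.93
tool_pos: [0.3427, 0.1908, 0.3449]
tool_rot: [0.0, 0.722, 0.692, 0.001]
contact_force: [1.1, -0.7, 0.5]
gripper_width: 0.467
```

```bash
python3 go.py .428 -.084 .30
```

```text
t 1.9333 pos [0.3427 0.1908 0.3449] ydeg -2.37 z [ 0.0014  0.0004 -1.    ] off [-271.    96.6   44.9] F [ 1.1 -0.7  0.5] g 0.4673166084272743 j [ 0.32 -0.52  2.19 -0.    1.47  0.36]
```

{"op": "play_rows", "data": {
  "increments": [
    {"offset": [-271,96.6,45],"twist": 0.4,"grip": 0.47},
    {"offset": [-271,96.6,45],"twist": 0.4,"grip": 0.47},
    {"offset": [-271,96.6,45],"twist": 0.4,"grip": 0.47},
    {"offset": [-271,96.6,45],"twist": 0.4,"grip": 0.47},
    {"offset": [-271,96.6,45],"twist": 0.4,"grip": 0.47}
  ]
}}

```text
time: 2.35
tool_pos: [0.4049, -0.0058, 0.3129]
tool_rot: [0.001, 0.844, 0.537, 0.001]
contact_force: [1.9, 0.3, -0.4]
gripper_width: 0.467
```

```bash
python3 go.py .428 -.084 .255
```

```text
t 2.35 pos [ 0.4049 -0.0058  0.3129] ydeg -25.06 z [ 0.002  -0.0002 -1.    ] off [-61.  54.  58.] F [ 1.9  0.3 -0.4] g 0.46676910964214646 j [-0.2  -0.45  2.2   0.    1.39  0.24]
```

{"op": "play_rows", "data": {
  "increments": [
    {"offset": [-30,27,25],"twist": 0,"grip": 0.47},
    {"offset": [-50,44,45],"twist": 0,"grip": 0.47},
    {"offset": [-61,54,58],"twist": 0,"grip": 0.47},
    {"offset": [-61,54,62],"twist": 0,"grip": 0.47},
    {"offset": [-61,54,65],"twist": 0,"grip": 0.47}
  ]
}}

```text
time: 2.77
tool_pos: [0.4278, -0.0823, 0.2468]
tool_rot: [-0.001, 0.844, 0.537, -0.0]
contact_force: [-0.3, -0.0, -0.1]
gripper_width: 0.473
```

```bash
python3 go.py .428 -.084 .240
```

```text
t 2.7667 pos [ 0.4278 -0.0823  0.2468] ydeg -25.09 z [-0.0018  0.0011 -1.    ] off [-1.5  0.9  6.8] F [-0.3 -0.  -0.1] g 0.47302107294743956 j [-0.36 -0.27  2.18  0.    1.23  0.08]
```

{"op": "play_rows", "data": {
  "increments": [
    {"offset": [-1.5,0.9,2],"twist": 0,"grip": 0.47},
    {"offset": [-1.5,0.9,4],"twist": 0,"grip": 0.47},
    {"offset": [-1.5,0.9,5],"twist": 0,"grip": 0.47},
    {"offset": [-1.5,0.9,6],"twist": 0,"grip": 0.47},
    {"offset": [-1.5,0.9,6.5],"twist": 0,"grip": 0.47}
  ]
}}

```text
time: 3.18
tool_pos: [0.4284, -0.083, 0.2417]
tool_rot: [0.0, 0.843, 0.538, 0.0]
contact_force: [-0.0, 0.1, -0.3]
gripper_width: 0.466
```

{"op": "play_rows", "data": {
  "increments": [
    {"offset": [0,0,0.5],"twist": 0,"grip": 0.47},
    {"offset": [0,0,1],"twist": 0,"grip": 0.47},
    {"offset": [0,0,1.5],"twist": 0,"grip": 0.47},
    {"offset": [0,0,2],"twist": 0,"grip": 0.47},
    {"offset": [0,0,2.5],"twist": 0,"grip": 0.47}
  ]
}}

```text
time: 3.6
tool_pos: [0.4287, -0.0837, 0.2398]
tool_rot: [0.0, 0.843, 0.537, 0.0]
contact_force: [-2.6, 1.1, 9.2]
gripper_width: 0.471
```

{"op": "play_rows", "data": {
  "increments": [
    {"offset": [-0.4,-0.9,0],"twist": 0,"grip": 0.47},
    {"offset": [-0.8,-1.8,0],"twist": 0,"grip": 0.47},
    {"offset": [-1.3,-2.7,0],"twist": 0,"grip": 0.47},
    {"offset": [-1.3,-2.7,0],"twist": 0,"grip": 0.47}
  ]
}}

```text
time: 3.93
tool_pos: [0.4259, -0.0839, 0.2399]
tool_rot: [0.001, 0.843, 0.537, 0.001]
contact_force: [2.3, 0.5, 5.4]
gripper_width: 0.47
```

{"op": "play_rows", "data": {
  "increments": [
    {"offset": [0,0,0.5],"twist": -0.02,"grip": 0.47},
    {"offset": [0,0,0.9],"twist": -0.08,"grip": 0.47},
    {"offset": [0,0,0.9],"twist": -0.16,"grip": 0.47},
    {"offset": [0,0,0.9],"twist": -0.25,"grip": 0.47},
    {"offset": [0,0,0.9],"twist": -0.34,"grip": 0.47}
  ]
}}

```text
time: 4.35
tool_pos: [0.4263, -0.0837, 0.2398]
tool_rot: [0.001, 0.739, 0.674, 0.001]
contact_force: [-0.1, 2.6, 10.3]
gripper_width: 0.467
```

```bash
cat > look.py <<'E'
import sys
from h import *
n=sys.argv[1]; x,y,a=map(float,sys.argv[2:5])
for c in ("top","scene"):
    im=manip.grab_frame(c); cv2.imwrite(f"pics/{c}{n}.png",im)
    print(c,fitdisc(c,im,x,y,[a-20,a,a+20])[:2])
s=manip.state(); print(s["tool_pos"],s["contact_force"],s["ft_torque"],s["joint_pos"][5])
E
python3 look.py 1 .426 -.084 -110; python3 go.py .4256 -.0840 .2389
```

```text
top [(np.float64(-0.2834), array([ 0.4249, -0.0857]), np.float64(-120.0)), (np.float64(-0.2821), array([ 0.4249, -0.0868]), np.float64(-108.9))]
scene [(np.float64(-0.3403), array([ 0.4309, -0.0894]), np.float64(-134.7)), (np.float64(-0.2979), array([ 0.4273, -0.0909]), np.float64(-105.3))]
[ 0.4263 -0.0838  0.2399] [ 0.6197  2.2676 10.9662] [ 0.2923  0.1496 -0.0284] -0.2717854666039274
t 4.45 pos [ 0.4263 -0.0838  0.2399] ydeg -5.41 z [ 0.0033 -0.0003 -1.    ] off [-0.3 -0.7  1. ] F [ 0.6  2.3 11. ] g 0.47096032439047325 j [-0.37 -0.26  2.19  0.    1.21 -0.27]
```

{"op": "play_rows", "data": {
  "increments": [
    {"offset": [0,0,0],"twist": -0.1,"grip": 0.47},
    {"offset": [0,0,0],"twist": -0.2,"grip": 0.47},
    {"offset": [0,0,0],"twist": -0.3,"grip": 0.47},
    {"offset": [0,0,0],"twist": -0.4,"grip": 0.47},
    {"offset": [0,0,0],"twist": -0.5,"grip": 0.47}
  ]
}}

```text
time: 4.87
tool_pos: [0.4261, -0.0835, 0.2398]
tool_rot: [0.001, 0.549, 0.836, 0.001]
contact_force: [-1.1, 3.9, 11.5]
gripper_width: 0.468
```

{"op": "play_rows", "data": {
  "increments": [
    {"offset": [0,0,0],"twist": -0.1,"grip": 0.47},
    {"offset": [0,0,0],"twist": -0.2,"grip": 0.47},
    {"offset": [0,0,0],"twist": -0.3,"grip": 0.47},
    {"offset": [0,0,0],"twist": -0.4,"grip": 0.47},
    {"offset": [0,0,0],"twist": -0.5,"grip": 0.47}
  ]
}}

```text
time: 5.28
tool_pos: [0.4261, -0.0838, 0.2398]
tool_rot: [0.001, 0.325, 0.946, 0.0]
contact_force: [-2.1, 2.3, 12.3]
gripper_width: 0.467
```

{"op": "play_rows", "data": {
  "increments": [
    {"offset": [0,0,0],"twist": -0.1,"grip": 0.47},
    {"offset": [0,0,0],"twist": -0.2,"grip": 0.47},
    {"offset": [0,0,0],"twist": -0.3,"grip": 0.47},
    {"offset": [0,0,0],"twist": -0.4,"grip": 0.47},
    {"offset": [0,0,0],"twist": -0.5,"grip": 0.47}
  ]
}}

```text
time: 5.7
tool_pos: [0.4263, -0.0841, 0.2398]
tool_rot: [0.002, 0.081, 0.997, -0.001]
contact_force: [0.1, -0.4, 9.8]
gripper_width: 0.475
```

{"op": "play_rows", "data": {
  "increments": [
    {"offset": [0,0,0],"twist": -0.1,"grip": 0.47},
    {"offset": [0,0,0],"twist": -0.2,"grip": 0.47},
    {"offset": [0,0,0],"twist": -0.3,"grip": 0.47},
    {"offset": [0,0,0],"twist": -0.39,"grip": 0.47},
    {"offset": [0,0,0],"twist": -0.39,"grip": 0.47}
  ]
}}

```text
time: 6.12
tool_pos: [0.4263, -0.0841, 0.2398]
tool_rot: [0.002, -0.113, 0.994, -0.001]
contact_force: [0.9, -0.3, 8.6]
gripper_width: 0.471
```

```bash
python3 go.py .4256 -.0840 .2389
```

```text
t 6.1167 pos [ 0.4263 -0.0841  0.2398] ydeg 102.94 z [ 0.0041 -0.0012 -1.    ] off [0.7 0.2 0.9] F [ 0.9 -0.3  8.6] g 0.47058262118846644 j [-0.37 -0.26  2.19  0.    1.21 -2.16]
```

{"op": "play_rows", "data": {
  "increments": [
    {"offset": [0,0,-15],"twist": 0,"grip": 0.47},
    {"offset": [0,0,-45],"twist": 0,"grip": 0.47},
    {"offset": [0,0,-80],"twist": 0,"grip": 0.47},
    {"offset": [16,-40,-80],"twist": 0,"grip": 0.47},
    {"offset": [30,-80,-80],"twist": 0,"grip": 0.47}
  ]
}}

```text
time: 6.53
tool_pos: [0.4144, -0.1658, 0.3202]
tool_rot: [0.002, -0.114, 0.993, -0.002]
contact_force: [1.0, -0.4, 0.3]
gripper_width: 0.468
```

{"op": "play_rows", "data": {
  "increments": [
    {"offset": [16,-38,0],"twist": 0,"grip": 0.47},
    {"offset": [31,-75,0],"twist": 0,"grip": 0.47},
    {"offset": [47,-110,0],"twist": 0,"grip": 0.47},
    {"offset": [47,-128,0],"twist": 0,"grip": 0.47},
    {"offset": [47,-128,0],"twist": 0,"grip": 0.47}
  ]
}}

```text
time: 6.95
tool_pos: [0.3957, -0.3044, 0.3173]
tool_rot: [-0.0, -0.109, 0.994, -0.0]
contact_force: [0.4, -0.8, 0.1]
gripper_width: 0.472
```

```bash
python3 look.py 2 .427 -.084 0; python3 go.py .427 -.084 .30; python3 - <<'E'
import cv2,numpy as np
a=cv2.imread("pics/top2.png")[197:237,250:303]; b=cv2.imread("pics/scene2.png")[150:190,205:258]
cv2.imwrite("pics/crop2.png",np.hstack([cv2.resize(i,(398,300),interpolation=cv2.INTER_CUBIC) for i in (a,b)]))
E
```

```text
top [(np.float64(-0.9739), array([ 0.4273, -0.0881]), np.float64(-67.3)), (np.float64(-0.7882), array([ 0.4286, -0.0876]), np.float64(8.5))]
scene [(np.float64(-0.7409), array([ 0.4292, -0.0893]), np.float64(1.0)), (np.float64(-0.7351), array([ 0.4292, -0.0891]), np.float64(2.8))]
[ 0.396  -0.3015  0.3168] [0.2793 0.8295 0.9351] [-0.0406  0.0297 -0.0098] -2.59316546615356
t 7.05 pos [ 0.396  -0.3015  0.3168] ydeg 102.71 z [-0.0015  0.0019 -1.    ] off [-78.1 205.3  17.2] F [0.3 0.8 0.9] g 0.467680289107622 j [-0.8  -0.19  1.99  0.    1.34 -2.59]
```

View pics/crop2.png

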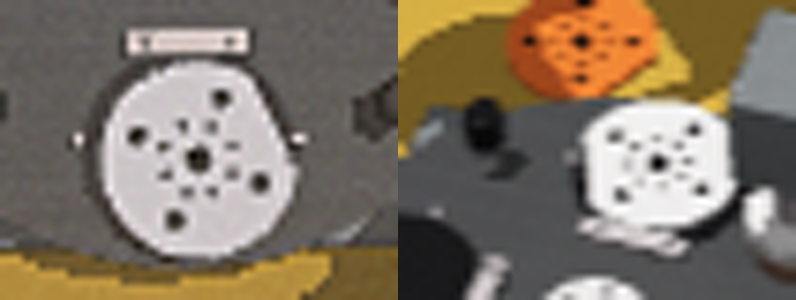

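Top crop: the flat now faces right and slightly up, at about −67°, so only about 62° of the turn took. While the jaws were radial, tool tilt put the load on one finger. I'll repeat the turn with the jaws roughly tangential.

{"op": "play_rows", "data": {
  "increments": [
    {"offset": [-78,201,0],"twist": 0.99,"grip": 0.47},
    {"offset": [-78,201,0],"twist": 0.99,"grip": 0.47},
    {"offset": [-78,201,0],"twist": 0.99,"grip": 0.47},
    {"offset": [-78,201,0],"twist": 0.99,"grip": 0.47},
    {"offset": [-78,201,0],"twist": 0.99,"grip": 0.47}
  ]
}}

```text
time: 7.47
tool_pos: [0.4234, -0.1145, 0.3172]
tool_rot: [-0.0, 0.168, 0.986, 0.0]
contact_force: [0.8, 0.1, -0.4]
gripper_width: 0.471
```

```bash
python3 go.py .4275 -.088 .25
```

```text
t 7.4667 pos [ 0.4234 -0.1145  0.3172] ydeg 70.67 z [-0.0007  0.0006 -1.    ] off [ 4.8 26.4 67.2] F [ 0.8  0.1 -0.4] g 0.4711586492452432 j [-0.43 -0.35  2.12  0.    1.37 -1.67]
```

{"op": "play_rows", "data": {
  "increments": [
    {"offset": [1.5,7.5,10],"twist": 0.12,"grip": 0.47},
    {"offset": [1.5,7.5,30],"twist": 0.24,"grip": 0.47},
    {"offset": [1.5,7.5,50],"twist": 0.365,"grip": 0.47},
    {"offset": [1.5,7.5,66],"twist": 0.365,"grip": 0.47},
    {"offset": [1.5,7.5,69],"twist": 0.365,"grip": 0.47}
  ]
}}

```text
time: 7.88
tool_pos: [0.4233, -0.1078, 0.2451]
tool_rot: [-0.003, 0.341, 0.94, 0.0]
contact_force: [0.3, 0.3, -0.4]
gripper_width: 0.473
```

```bash
python3 go.py .4275 -.088 .238
```

```text
t 7.8833 pos [ 0.4233 -0.1078  0.2451] ydeg 50.13 z [-0.0063  0.0029 -1.    ] off [ 9.4 18.   7.1] F [ 0.3  0.3 -0.4] g 0.47339495945395416 j [-0.42 -0.26  2.18  0.    1.23 -1.3 ]
```

{"op": "play_rows", "data": {
  "increments": [
    {"offset": [5,9,0],"twist": 0.06,"grip": 0.47},
    {"offset": [9.4,18,0],"twist": 0.09,"grip": 0.47},
    {"offset": [9.4,18,2],"twist": 0.09,"grip": 0.47},
    {"offset": [9.4,18,4],"twist": 0.09,"grip": 0.47},
    {"offset": [9.4,18,4],"twist": 0.09,"grip": 0.47}
  ]
}}

```text
time: 8.3
tool_pos: [0.4293, -0.09, 0.2447]
tool_rot: [-0.0, 0.383, 0.924, -0.0]
contact_force: [-0.3, 0.1, 0.4]
gripper_width: 0.469
```

```bash
python3 go.py .4275 -.088 .238
```

```text
t 8.3 pos [ 0.4293 -0.09    0.2447] ydeg 44.92 z [-0.0004 -0.0002 -1.    ] off [2.7 0.2 6.7] F [-0.3  0.1  0.4] g 0.4694225946219093 j [-0.38 -0.25  2.18 -0.    1.22 -1.16]
```

{"op": "play_rows", "data": {
  "increments": [
    {"offset": [2.7,0.2,2],"twist": 0,"grip": 0.47},
    {"offset": [2.7,0.2,4],"twist": 0,"grip": 0.47},
    {"offset": [2.7,0.2,5.5],"twist": 0,"grip": 0.47},
    {"offset": [2.7,0.2,6.8],"twist": 0,"grip": 0.47},
    {"offset": [2.7,0.2,6.8],"twist": 0,"grip": 0.47}
  ]
}}

```text
time: 8.72
tool_pos: [0.4285, -0.0887, 0.2398]
tool_rot: [0.001, 0.384, 0.923, -0.0]
contact_force: [-2.8, 1.0, 9.1]
gripper_width: 0.47
```

{"op": "play_rows", "data": {
  "increments": [
    {"offset": [0,0,0.6],"twist": -0.02,"grip": 0.47},
    {"offset": [0,0,0.6],"twist": -0.09,"grip": 0.47},
    {"offset": [0,0,0.6],"twist": -0.17,"grip": 0.47},
    {"offset": [0,0,0.6],"twist": -0.25,"grip": 0.47},
    {"offset": [0,0,0.6],"twist": -0.33,"grip": 0.47}
  ]
}}

```text
time: 9.13
tool_pos: [0.429, -0.0889, 0.2398]
tool_rot: [0.002, 0.226, 0.974, -0.0]
contact_force: [-0.8, -0.1, 8.5]
gripper_width: 0.47
```

{"op": "play_rows", "data": {
  "increments": [
    {"offset": [0,0,0],"twist": -0.08,"grip": 0.47},
    {"offset": [0,0,0],"twist": -0.16,"grip": 0.47},
    {"offset": [0,0,0],"twist": -0.24,"grip": 0.47},
    {"offset": [0,0,0],"twist": -0.32,"grip": 0.47},
    {"offset": [0,0,0],"twist": -0.4,"grip": 0.47}
  ]
}}

```text
time: 9.55
tool_pos: [0.4292, -0.0889, 0.2399]
tool_rot: [0.003, 0.028, 1.0, -0.001]
contact_force: [1.5, 1.2, 7.8]
gripper_width: 0.471
```

{"op": "play_rows", "data": {
  "increments": [
    {"offset": [0,0,0],"twist": -0.09,"grip": 0.47},
    {"offset": [0,0,0],"twist": -0.18,"grip": 0.47},
    {"offset": [0,0,0],"twist": -0.27,"grip": 0.47},
    {"offset": [0,0,0],"twist": -0.36,"grip": 0.47},
    {"offset": [0,0,0],"twist": -0.42,"grip": 0.47}
  ]
}}

```text
time: 9.97
tool_pos: [0.4293, -0.0888, 0.2399]
tool_rot: [0.003, -0.181, 0.983, -0.001]
contact_force: [2.3, 1.3, 7.2]
gripper_width: 0.471
```

```bash
python3 go.py .4275 -.088 .238
```

```text
t 9.9667 pos [ 0.4293 -0.0888  0.2399] ydeg 110.89 z [ 0.0059 -0.0008 -1.    ] off [1.4 1.4 1.8] F [2.3 1.3 7.2] g 0.4707667798476584 j [-0.37 -0.25  2.18  0.    1.2  -2.31]
```

Lift and look.

{"op": "play_rows", "data": {
  "increments": [
    {"offset": [0,0,-15],"twist": 0,"grip": 0.47},
    {"offset": [0,0,-45],"twist": 0,"grip": 0.47},
    {"offset": [0,0,-80],"twist": 0,"grip": 0.47},
    {"offset": [16,-40,-80],"twist": 0,"grip": 0.47},
    {"offset": [40,-75,-80],"twist": 0.1,"grip": 0.47}
  ]
}}

```text
time: 10.38
tool_pos: [0.4188, -0.1708, 0.321]
tool_rot: [0.003, -0.132, 0.991, -0.002]
contact_force: [0.4, -1.1, -0.6]
gripper_width: 0.471
```

{"op": "play_rows", "data": {
  "increments": [
    {"offset": [20,-36,0],"twist": 0.1,"grip": 0.47},
    {"offset": [40,-70,0],"twist": 0.2,"grip": 0.47},
    {"offset": [60,-100,0],"twist": 0.3,"grip": 0.47},
    {"offset": [60,-115,0],"twist": 0.4,"grip": 0.47},
    {"offset": [60,-115,0],"twist": 0.5,"grip": 0.47}
  ]
}}

```text
time: 10.8
tool_pos: [0.3884, -0.3003, 0.3176]
tool_rot: [0.0, 0.124, 0.992, -0.001]
contact_force: [-0.1, 0.6, 0.1]
gripper_width: 0.469
```

```bash
python3 look.py 3 .429 -.088 -5; python3 go.py .429 -.088 .30; python3 - <<'E'
import cv2,numpy as np
a=cv2.imread("pics/top3.png")[197:237,250:303]; b=cv2.imread("pics/scene3.png")[150:190,205:258]
cv2.imwrite("pics/crop3.png",np.hstack([cv2.resize(i,(398,300),interpolation=cv2.INTER_CUBIC) for i in (a,b)]))
E
```

```text
top [(np.float64(-0.9675), array([ 0.4242, -0.0888]), np.float64(-44.9)), (np.float64(-0.9665), array([ 0.4242, -0.0889]), np.float64(-44.3))]
scene [(np.float64(-0.8595), array([ 0.4264, -0.0913]), np.float64(-43.6)), (np.float64(-0.8582), array([ 0.4265, -0.0914]), np.float64(-43.6))]
[ 0.3887 -0.298   0.3171] [-0.1444  0.5359 -0.6456] [ 0.0144  0.0178 -0.0134] -2.1367933360238474
t 10.9 pos [ 0.3887 -0.298   0.3171] ydeg 76.23 z [-0.0005  0.0005 -1.    ] off [ 10.8 213.6  17.2] F [-0.1  0.5 -0.6] g 0.4670468471770776 j [-0.81 -0.21  2.01  0.    1.34 -2.14]
```

View pics/crop3.png

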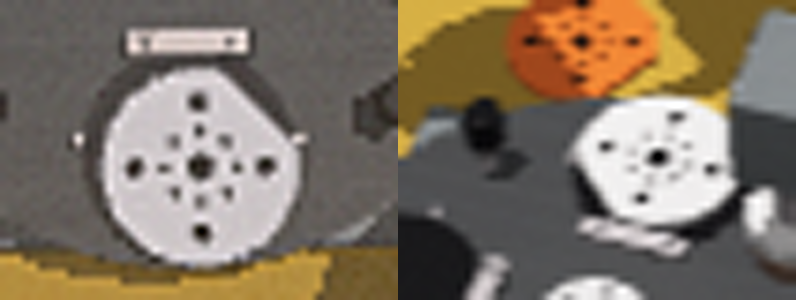

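Both views agree the disc is now at about −44°, with its centre about (0.425,−0.090): the narrow fingertips slip. Wider fingertips should give more leverage, so I'll use about 62 mm opening with tangential jaws and more force.

{"op": "play_rows", "data": {
  "increments": [
    {"offset": [2.5,38,0],"twist": 0.1,"grip": 0.73},
    {"offset": [5,76,0],"twist": 0.2,"grip": 0.73},
    {"offset": [7.5,114,0],"twist": 0.3,"grip": 0.73},
    {"offset": [10,152,0],"twist": 0.335,"grip": 0.73},
    {"offset": [12.5,190,0],"twist": 0.335,"grip": 0.73}
  ]
}}

```text
time: 11.32
tool_pos: [0.4215, -0.1073, 0.3173]
tool_rot: [0.0, 0.282, 0.959, 0.0]
contact_force: [0.8, -0.2, -0.5]
gripper_width: 0.728
```

{"op": "play_rows", "data": {
  "increments": [
    {"offset": [0,14,20],"twist": 0,"grip": 0.73},
    {"offset": [0,20,45],"twist": 0,"grip": 0.73},
    {"offset": [0,20,64],"twist": 0,"grip": 0.73},
    {"offset": [0,20,70],"twist": 0,"grip": 0.73},
    {"offset": [0,20,70],"twist": 0,"grip": 0.73}
  ]
}}

```text
time: 11.73
tool_pos: [0.4317, -0.0918, 0.2453]
tool_rot: [-0.002, 0.282, 0.96, 0.0]
contact_force: [0.0, 0.5, -0.5]
gripper_width: 0.734
```

```bash
python3 go.py .4253 -.090 .237
```

```text
t 11.7333 pos [ 0.4317 -0.0918  0.2453] ydeg 57.3 z [-0.0043  0.0016 -1.    ] off [ 6.3 -2.   8.3] F [ 0.   0.5 -0.5] g 0.7339717773367247 j [-0.38 -0.25  2.17 -0.    1.22 -1.38]
```

{"op": "play_rows", "data": {
  "increments": [
    {"offset": [6.3,-2,3],"twist": 0,"grip": 0.73},
    {"offset": [6.3,-2,6],"twist": 0,"grip": 0.73},
    {"offset": [6.3,-2,8],"twist": 0,"grip": 0.73},
    {"offset": [6.3,-2,9.2],"twist": 0,"grip": 0.73},
    {"offset": [6.3,-2,9.2],"twist": 0,"grip": 0.73}
  ]
}}

```text
time: 12.15
tool_pos: [0.4264, -0.0911, 0.2386]
tool_rot: [0.0, 0.283, 0.959, -0.0]
contact_force: [0.6, 0.6, -0.2]
gripper_width: 0.73
```

```bash
python3 go.py .4253 -.090 .237
```

```text
t 12.15 pos [ 0.4264 -0.0911  0.2386] ydeg 57.12 z [ 0.0008 -0.0003 -1.    ] off [1.6 0.3 1.6] F [ 0.6  0.6 -0.2] g 0.7295023790392466 j [-0.38 -0.25  2.19 -0.    1.21 -1.38]
```

{"op": "play_rows", "data": {
  "increments": [
    {"offset": [1,0.5,1],"twist": 0,"grip": 0.73},
    {"offset": [1,0.5,2],"twist": 0,"grip": 0.73},
    {"offset": [1,0.5,3],"twist": 0,"grip": 0.73},
    {"offset": [1,0.5,4],"twist": 0,"grip": 0.73},
    {"offset": [1,0.5,4],"twist": 0,"grip": 0.73}
  ]
}}

```text
time: 12.57
tool_pos: [0.4263, -0.0901, 0.2357]
tool_rot: [-0.0, 0.283, 0.959, -0.0]
contact_force: [-4.0, 1.7, 10.0]
gripper_width: 0.727
```

{"op": "play_rows", "data": {
  "increments": [
    {"offset": [0,0,0.8],"twist": -0.02,"grip": 0.73},
    {"offset": [0,0,1.0],"twist": -0.07,"grip": 0.73},
    {"offset": [0,0,1.0],"twist": -0.14,"grip": 0.73},
    {"offset": [0,0,1.0],"twist": -0.21,"grip": 0.73},
    {"offset": [0,0,1.0],"twist": -0.28,"grip": 0.73}
  ]
}}

```text
time: 12.98
tool_pos: [0.427, -0.0902, 0.2357]
tool_rot: [0.001, 0.145, 0.989, 0.0]
contact_force: [-3.1, 3.6, 11.4]
gripper_width: 0.727
```

{"op": "play_rows", "data": {
  "increments": [
    {"offset": [0,0,0.5],"twist": -0.07,"grip": 0.73},
    {"offset": [0,0,0.5],"twist": -0.15,"grip": 0.73},
    {"offset": [0,0,0.5],"twist": -0.25,"grip": 0.73},
    {"offset": [0,0,0.5],"twist": -0.35,"grip": 0.73},
    {"offset": [0,0,0.5],"twist": -0.49,"grip": 0.73}
  ]
}}

```text
time: 13.4
tool_pos: [0.4274, -0.0902, 0.2357]
tool_rot: [0.003, -0.093, 0.996, -0.0]
contact_force: [1.1, 2.8, 11.0]
gripper_width: 0.732
```

```bash
python3 look.py 4 .427 -.09 -5; python3 go.py .427 -.09 .235
```

```text
top [(np.float64(-0.3583), array([ 0.4225, -0.0898]), np.float64(-26.6)), (np.float64(-0.3579), array([ 0.4224, -0.0899]), np.float64(18.2))]
scene [(np.float64(-0.6535), array([ 0.4266, -0.0923]), np.float64(-4.7)), (np.float64(-0.6529), array([ 0.4271, -0.0933]), np.float64(-5.4))]
[ 0.4274 -0.0901  0.2357] [-0.3379  3.8413 12.4847] [0.8294 0.132  0.162 ] -2.1344952858826503
t 13.5 pos [ 0.4274 -0.0901  0.2357] ydeg 100.54 z [ 0.0048  0.0004 -1.    ] off [0.4 0.1 0.7] F [-0.3  3.8 12.5] g 0.7305704457913573 j [-0.38 -0.25  2.19  0.    1.2  -2.13]
```

Lift and look.

{"op": "play_rows", "data": {
  "increments": [
    {"offset": [0,0,-15],"twist": 0,"grip": 0.73},
    {"offset": [0,0,-45],"twist": 0,"grip": 0.73},
    {"offset": [0,0,-80],"twist": 0,"grip": 0.73},
    {"offset": [16,-40,-80],"twist": 0,"grip": 0.73},
    {"offset": [40,-75,-80],"twist": 0.1,"grip": 0.73}
  ]
}}

```text
time: 13.92
tool_pos: [0.4024, -0.1691, 0.3164]
tool_rot: [0.003, -0.043, 0.999, -0.002]
contact_force: [0.4, -0.4, -0.9]
gripper_width: 0.728
```

{"op": "play_rows", "data": {
  "increments": [
    {"offset": [20,-36,0],"twist": 0.1,"grip": 0.73},
    {"offset": [40,-70,0],"twist": 0.2,"grip": 0.73},
    {"offset": [60,-100,0],"twist": 0.3,"grip": 0.73},
    {"offset": [60,-115,0],"twist": 0.3,"grip": 0.73},
    {"offset": [60,-115,0],"twist": 0.3,"grip": 0.73}
  ]
}}

```text
time: 14.33
tool_pos: [0.3495, -0.2911, 0.3131]
tool_rot: [0.0, 0.111, 0.994, -0.001]
contact_force: [0.3, 1.5, 0.4]
gripper_width: 0.733
```

```bash
python3 look.py 5 .427 -.09 -15; python3 go.py .427 -.09 .25; python3 - <<'E'
import cv2,numpy as np
a=cv2.imread("pics/top5.png")[197:237,250:303]; b=cv2.imread("pics/scene5.png")[150:190,205:258]
cv2.imwrite("pics/crop5.png",np.hstack([cv2.resize(i,(398,300),interpolation=cv2.INTER_CUBIC) for i in (a,b)]))
E
```

```text
top [(np.float64(-0.9687), array([ 0.4224, -0.0887]), np.float64(-10.0)), (np.float64(-0.9685), array([ 0.4224, -0.0887]), np.float64(-8.9))]
scene [(np.float64(-0.8621), array([ 0.4247, -0.0915]), np.float64(-9.1)), (np.float64(-0.8609), array([ 0.4247, -0.0916]), np.float64(-8.5))]
[ 0.3503 -0.2886  0.3126] [ 0.5187  0.009  -0.9267] [0.0149 0.0024 0.0229] -2.204935518598302
t 14.4333 pos [ 0.3503 -0.2886  0.3126] ydeg 77.42 z [-0.0002  0.0008 -1.    ] off [-31.7 210.5  62.7] F [ 0.5  0.  -0.9] g 0.7304150611949355 j [-0.85 -0.3   2.09  0.    1.35 -2.2 ]
```

View pics/crop5.png

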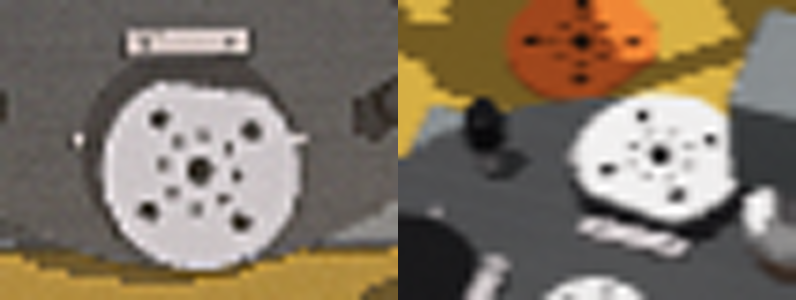

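Both views agree: the flat is at about −9°, centre about (0.4236,−0.090). It still needs about +8° of turn, +5 mm in y, and then the slide up to the bar.

{"op": "play_rows", "data": {
  "increments": [
    {"offset": [-5,38,0],"twist": 0.09,"grip": 0.65},
    {"offset": [-10,76,0],"twist": 0.09,"grip": 0.65},
    {"offset": [-15.5,114,0],"twist": 0.09,"grip": 0.65},
    {"offset": [-20.5,152,0],"twist": 0.09,"grip": 0.65},
    {"offset": [-26,190,0],"twist": 0.09,"grip": 0.65}
  ]
}}

```text
time: 14.85
tool_pos: [0.417, -0.1055, 0.3126]
tool_rot: [0.0, 0.153, 0.988, 0.0]
contact_force: [0.6, -1.0, 0.9]
gripper_width: 0.648
```

{"op": "play_rows", "data": {
  "increments": [
    {"offset": [-3,15,20],"twist": 0,"grip": 0.65},
    {"offset": [-3,19,45],"twist": 0,"grip": 0.65},
    {"offset": [-3,19,60],"twist": 0,"grip": 0.65},
    {"offset": [-3,19,67],"twist": 0,"grip": 0.65},
    {"offset": [-3,19,67],"twist": 0,"grip": 0.65}
  ]
}}

```text
time: 15.27
tool_pos: [0.4247, -0.0899, 0.2436]
tool_rot: [-0.002, 0.153, 0.988, 0.001]
contact_force: [-0.3, 0.4, 0.9]
gripper_width: 0.647
```

```bash
python3 go.py .4236 -.090 .237
```

```text
t 15.2667 pos [ 0.4247 -0.0899  0.2436] ydeg 72.45 z [-0.004   0.0018 -1.    ] off [ 1.  -0.5  6.6] F [-0.3  0.4  0.9] g 0.6473106574788536 j [-0.38 -0.26  2.19  0.    1.22 -1.64]
```

{"op": "play_rows", "data": {
  "increments": [
    {"offset": [1,-0.5,3],"twist": 0,"grip": 0.65},
    {"offset": [1,-0.5,6],"twist": 0,"grip": 0.65},
    {"offset": [1,-0.5,8],"twist": 0,"grip": 0.65},
    {"offset": [1,-0.5,9.5],"twist": 0,"grip": 0.65},
    {"offset": [1,-0.5,9.5],"twist": 0,"grip": 0.65}
  ]
}}

```text
time: 15.68
tool_pos: [0.4249, -0.092, 0.2373]
tool_rot: [0.001, 0.154, 0.988, -0.0]
contact_force: [-0.9, 1.0, 3.5]
gripper_width: 0.65
```

{"op": "play_rows", "data": {
  "increments": [
    {"offset": [0,0,1.2],"twist": 0,"grip": 0.65},
    {"offset": [0,0,1.9],"twist": -0.02,"grip": 0.65},
    {"offset": [0,0,1.9],"twist": -0.07,"grip": 0.65},
    {"offset": [0,0,1.9],"twist": -0.13,"grip": 0.65},
    {"offset": [0,0,1.9],"twist": -0.18,"grip": 0.65}
  ]
}}

```text
time: 16.1
tool_pos: [0.4258, -0.092, 0.2372]
tool_rot: [0.002, 0.063, 0.998, 0.0]
contact_force: [-1.8, 2.8, 11.7]
gripper_width: 0.654
```

```bash
python3 look.py 6 .424 -.09 -2; python3 go.py .4252 -.086 .237
```

```text
top [(np.float64(-0.3784), array([ 0.4228, -0.0902]), np.float64(-22.6)), (np.float64(-0.3773), array([ 0.4226, -0.0893]), np.float64(22.5))]
scene [(np.float64(-0.5175), array([ 0.4279, -0.0924]), np.float64(-0.5)), (np.float64(-0.5167), array([ 0.4279, -0.0925]), np.float64(1.1))]
[ 0.4259 -0.0919  0.2372] [-0.3623  2.609  12.3415] [0.5122 0.2538 0.1144] -1.8276362388034098
t 16.2 pos [ 0.4259 -0.0919  0.2372] ydeg 82.67 z [ 0.0045 -0.0002 -1.    ] off [1.4 5.8 0.2] F [-0.4  2.6 12.3] g 0.647707066829289 j [-0.38 -0.25  2.19  0.    1.2  -1.83]
```

{"op": "play_rows", "data": {
  "increments": [
    {"offset": [0,2,0],"twist": -0.03,"grip": 0.65},
    {"offset": [0,4.5,0],"twist": -0.05,"grip": 0.65},
    {"offset": [-2,6.6,0],"twist": -0.05,"grip": 0.65},
    {"offset": [-5,6.6,0],"twist": -0.05,"grip": 0.65},
    {"offset": [-8,6.6,0],"twist": -0.05,"grip": 0.65}
  ]
}}

```text
time: 16.62
tool_pos: [0.4346, -0.0867, 0.2373]
tool_rot: [0.002, 0.039, 0.999, -0.001]
contact_force: [-3.4, 0.6, 11.9]
gripper_width: 0.65
```

```bash
python3 look.py 7 .433 -.086 -2; python3 go.py .440 -.086 .237
```

```text
top [(np.float64(-0.4423), array([ 0.4308, -0.0842]), np.float64(-2.9)), (np.float64(-0.4407), array([ 0.4313, -0.0847]), np.float64(-18.3))]
scene [(np.float64(-0.3797), array([ 0.4346, -0.0861]), np.float64(4.0)), (np.float64(-0.3744), array([ 0.435, -0.086]), np.float64(6.2))]
[ 0.4349 -0.0868  0.2373] [-1.3381  0.4828 10.324 ] [0.2105 0.1591 0.0522] -1.8570834373970162
t 16.7167 pos [ 0.4349 -0.0868  0.2373] ydeg 85.48 z [ 0.0046 -0.0015 -1.    ] off [-5.   1.2  0.3] F [-1.3  0.5 10.3] g 0.6485917422706733 j [-0.37 -0.23  2.17  0.    1.2  -1.86]
```

{"op": "play_rows", "data": {
  "increments": [
    {"offset": [-1.5,0.6,0],"twist": 0,"grip": 0.65},
    {"offset": [-3,1.2,0],"twist": 0,"grip": 0.65},
    {"offset": [-4.5,1.5,0],"twist": 0,"grip": 0.65},
    {"offset": [-6,1.5,0],"twist": 0,"grip": 0.65},
    {"offset": [-6,1.5,0],"twist": 0,"grip": 0.65}
  ]
}}

```text
time: 17.13
tool_pos: [0.4402, -0.0857, 0.2372]
tool_rot: [-0.0, 0.039, 0.999, -0.001]
contact_force: [-8.3, -0.4, 17.0]
gripper_width: 0.65
```

```bash
python3 look.py 8 .437 -.085 -2; python3 go.py .440 -.086 .237
```

```text
top [(np.float64(-0.4627), array([ 0.4356, -0.0836]), np.float64(3.8)), (np.float64(-0.4573), array([ 0.4355, -0.0833]), np.float64(23.1))]
scene [(np.float64(-0.4079), array([ 0.4499, -0.0872]), np.float64(-1.2)), (np.float64(-0.3787), array([ 0.4467, -0.0847]), np.float64(16.0))]
[ 0.4402 -0.0857  0.2372] [-7.111   0.1821 15.4239] [0.2813 1.2819 0.0882] -1.850214370764082
t 17.2333 pos [ 0.4402 -0.0857  0.2372] ydeg 85.51 z [ 0.0001 -0.0013 -1.    ] off [ 0.1 -0.3  0.2] F [-7.1  0.2 15.4] g 0.64572512860078 j [-0.36 -0.21  2.16 -0.    1.2  -1.85]
```

{"op": "play_rows", "data": {
  "increments": [
    {"offset": [-1,0,-0.5],"twist": 0,"grip": 0.65},
    {"offset": [-2,0,-0.5],"twist": 0,"grip": 0.65},
    {"offset": [-3,0.2,-0.5],"twist": 0,"grip": 0.65},
    {"offset": [-3,0.2,-0.5],"twist": 0,"grip": 0.65}
  ]
}}

```text
time: 17.57
tool_pos: [0.4428, -0.0856, 0.2372]
tool_rot: [-0.001, 0.039, 0.999, -0.0]
contact_force: [-8.3, 1.2, 13.8]
gripper_width: 0.65
```

{"op": "play_rows", "data": {
  "increments": [
    {"offset": [0,0,-10],"twist": 0,"grip": 0.65},
    {"offset": [0,0,-45],"twist": 0,"grip": 0.65},
    {"offset": [0,0,-80],"twist": 0,"grip": 0.65},
    {"offset": [16,-40,-80],"twist": 0,"grip": 0.65},
    {"offset": [30,-75,-80],"twist": 0,"grip": 0.65}
  ]
}}

```text
time: 17.98
tool_pos: [0.4075, -0.1576, 0.3188]
tool_rot: [0.003, 0.037, 0.999, -0.002]
contact_force: [-0.1, -1.4, -0.7]
gripper_width: 0.651
```

{"op": "play_rows", "data": {
  "increments": [
    {"offset": [10,-36,0],"twist": 0,"grip": 0.65},
    {"offset": [20,-70,0],"twist": 0,"grip": 0.65},
    {"offset": [30,-100,0],"twist": 0,"grip": 0.65},
    {"offset": [40,-125,0],"twist": 0,"grip": 0.65},
    {"offset": [40,-125,0],"twist": 0,"grip": 0.65}
  ]
}}

```text
time: 18.4
tool_pos: [0.3553, -0.2823, 0.3156]
tool_rot: [0.0, 0.042, 0.999, -0.001]
contact_force: [0.2, 0.1, -0.1]
gripper_width: 0.653
```

```bash
python3 look.py 9 .437 -.085 -2; python3 go.py .439 -.085 .25; python3 - <<'E'
import cv2,numpy as np
a=cv2.imread("pics/top9.png")[197:237,250:303]; b=cv2.imread("pics/scene9.png")[150:190,205:258]
cv2.imwrite("pics/crop9.png",np.hstack([cv2.resize(i,(398,300),interpolation=cv2.INTER_CUBIC) for i in (a,b)]))
E
```

```text
top [(np.float64(-0.9381), array([ 0.4354, -0.0826]), np.float64(-1.5)), (np.float64(-0.9368), array([ 0.4354, -0.0825]), np.float64(-1.6))]
scene [(np.float64(-0.7986), array([ 0.4396, -0.0848]), np.float64(6.6)), (np.float64(-0.7879), array([ 0.441 , -0.0847]), np.float64(28.8))]
[ 0.3565 -0.2797  0.3151] [-0.5178 -0.3604 -0.0912] [-0.0142 -0.0226  0.0126] -2.3195724358815513
t 18.5 pos [ 0.3565 -0.2797  0.3151] ydeg 85.35 z [ 0.0007  0.     -1.    ] off [-66.4 200.7  65.2] F [-0.5 -0.4 -0.1] g 0.6494752563411602 j [-0.83 -0.31  2.09  0.    1.36 -2.32]
```

View pics/crop9.png

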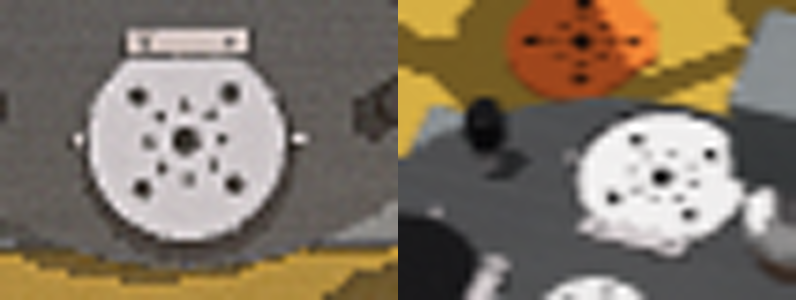

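The top crop shows the flat lying along the bar between the dowels. I'll check squareness with the bolt holes, using the finished disc as the reference.

```bash
cat > holes.py <<'E'
import sys
from h import *
from scipy.optimize import least_squares
def holes(im,cx,cy,guess,cam="top",z=.068):
    # rectify to metric world patch, average, find 4 dark bolt holes near r ~ 29 mm
    N=400; s=.0003; ii=(np.arange(N)-N/2)*s
    X,Y=np.meshgrid(ii,ii,indexing="ij"); P=np.c_[(cx+X).ravel(),(cy+Y).ravel(),np.full(N*N,z)]
    u=pix(cam,P).astype(np.float32).reshape(N,N,2)
    g=cv2.remap(im.astype(np.float32).mean(2),u[...,0],u[...,1],cv2.INTER_CUBIC)
    def val(p):
        x0,y0,t,r=p; tot=0
        for k in range(4):
            a=t+k*np.pi/2; i=(x0+r*np.cos(a))/s+N/2; j=(y0+r*np.sin(a))/s+N/2
            d=((np.arange(N)[:,None]-i)**2+(np.arange(N)[None,:]-j)**2)*s*s
            wt=np.exp(-d/2/.003**2); tot+=(wt*g).sum()/wt.sum()
        return tot
    best=None
    for t in np.radians(guess):
        q=minimize(val,[0,0,t,.029],method="Nelder-Mead",options=dict(initial_simplex=np.array([[0,0,t,.029],[.003,0,t,.029],[0,.003,t,.029],[0,0,t+.15,.029],[0,0,t,.031]])))
        if best is None or q.fun<best.fun: best=q
    x=best.x; return round(best.fun,1),np.array([cx+x[0],cy+x[1]]),round(np.degrees(x[2])%90,2),x[3]
if __name__=="__main__":
    a=cv2.imread("pics/top0.png"); b=cv2.imread("pics/top9.png")
    print("front start",holes(a,.4277,-.0833,range(0,90,15)),"(flat -129.3)")
    print("done start",holes(a,.6577,-.0872,range(0,90,15))); print("done now",holes(b,.6577,-.0872,range(0,90,15)))
    print("front now",holes(b,.4354,-.0826,range(0,90,15)))
    for n,z in (("2",-67.3),("3",-44.5),("5",-9.5)): print(n,holes(cv2.imread(f"pics/top{n}.png"),.425,-.0885,range(0,90,15)),z)
E
python3 holes.py
```

```text
front start (np.float64(383.7), array([ 0.4274, -0.0833]), np.float64(7.05), np.float64(0.03048977762661443)) (flat -129.3)
done start (np.float64(336.4), array([ 0.6577, -0.0873]), np.float64(44.22), np.float64(0.030492637243614555))
done now (np.float64(311.8), array([ 0.6207, -0.087 ]), np.float64(89.43), np.float64(0.03764602477916912))
front now (np.float64(287.8), array([0.3856, 0.0929]), np.float64(81.84), np.float64(-4.654671467396027e-05))
2 (np.float64(258.8), array([ 0.4276, -0.088 ]), np.float64(35.16), np.float64(6.304393609259344e-07)) -67.3
3 (np.float64(332.3), array([ 0.401 , -0.0175]), np.float64(48.0), np.float64(0.028808387826283054)) -44.5
5 (np.float64(389.4), array([ 0.4404, -0.113 ]), np.float64(81.64), np.float64(0.04312617533007328)) -9.5holes.py:15: RuntimeWarning: invalid value encountered in scalar divide
  wt=np.exp(-d/2/.003**2); tot+=(wt*g).sum()/wt.sum()
```

```bash
sed -i 's|x0,y0,t,r=p; tot=0|x0,y0,t,r=p; tot=1e7*(r-.0305)**2+1e7*max(0,np.hypot(x0,y0)-.003)**2; r=.0305 if abs(r-.0305)>.01 else r; x0,y0=np.clip([x0,y0],-.012,.012)|' holes.py; python3 holes.py
```

```text
front start (np.float64(383.7), array([ 0.4274, -0.0833]), np.float64(7.05), np.float64(0.030493900344977738)) (flat -129.3)
done start (np.float64(336.4), array([ 0.6577, -0.0873]), np.float64(44.22), np.float64(0.030496406599522442))
done now (np.float64(363.5), array([ 0.6577, -0.0873]), np.float64(44.19), np.float64(0.030500801394435006))
front now (np.float64(417.4), array([ 0.4364, -0.0826]), np.float64(45.82), np.float64(0.030469780848706184))
2 (np.float64(407.2), array([ 0.4275, -0.0881]), np.float64(67.48), np.float64(0.030550215430219754)) -67.3
3 (np.float64(410.6), array([ 0.4238, -0.0887]), np.float64(89.65), np.float64(0.030516539303793326)) -44.5
5 (np.float64(407.4), array([ 0.4222, -0.0886]), np.float64(36.31), np.float64(0.030497517003845495)) -9.5
```

The bolt holes read about 1.6° and 1 mm short of flush, though noise is about ±1°. I'll push again with closed fingertips at the centre, so the disc can swivel onto the bar.

{"op": "play_rows", "data": {
  "increments": [
    {"offset": [-12,38,0],"twist": 0,"grip": 0},
    {"offset": [-24,74,0],"twist": 0,"grip": 0},
    {"offset": [-37,112,0],"twist": 0,"grip": 0},
    {"offset": [-49,150,0],"twist": 0,"grip": 0},
    {"offset": [-60,186,0],"twist": 0,"grip": 0}
  ]
}}

```text
time: 18.92
tool_pos: [0.4316, -0.0951, 0.3151]
tool_rot: [0.001, 0.038, 0.999, 0.0]
contact_force: [1.4, -0.4, -0.0]
gripper_width: -0.0
```

{"op": "play_rows", "data": {
  "increments": [
    {"offset": [-5,15,15],"twist": 0,"grip": 0},
    {"offset": [-5,16,35],"twist": 0,"grip": 0},
    {"offset": [-5,16,52],"twist": 0,"grip": 0},
    {"offset": [-5,16,60],"twist": 0,"grip": 0},
    {"offset": [-5,16,60],"twist": 0,"grip": 0}
  ]
}}

```text
time: 19.33
tool_pos: [0.4366, -0.0813, 0.2526]
tool_rot: [-0.002, 0.038, 0.999, 0.001]
contact_force: [0.3, -0.6, 0.3]
gripper_width: 0.002
```

```bash
python3 go.py .436 -.0845 .245
```

```text
t 19.3333 pos [ 0.4366 -0.0813  0.2526] ydeg 85.6 z [-0.0042  0.0018 -1.    ] off [ 0.3 -3.3  7.6] F [ 0.3 -0.6  0.3] g 0.0023224756289829556 j [-0.35 -0.25  2.16  0.    1.24 -1.85]
```

{"op": "play_rows", "data": {
  "increments": [
    {"offset": [1,-3,2],"twist": 0,"grip": 0},
    {"offset": [1,-3,5],"twist": 0,"grip": 0},
    {"offset": [1,-3,7],"twist": 0,"grip": 0},
    {"offset": [1,-3,9],"twist": 0,"grip": 0},
    {"offset": [1,-3,9],"twist": 0,"grip": 0}
  ]
}}

```text
time: 19.75
tool_pos: [0.4363, -0.0858, 0.2459]
tool_rot: [0.0, 0.04, 0.999, -0.0]
contact_force: [0.2, -0.1, -0.2]
gripper_width: 0.0
```

```bash
python3 go.py .436 -.0845 .241
```

```text
t 19.75 pos [ 0.4363 -0.0858  0.2459] ydeg 85.47 z [ 0.0003 -0.0001 -1.    ] off [0.4 1.3 4.9] F [ 0.2 -0.1 -0.2] g 8.097015992201285e-05 j [-0.36 -0.24  2.16  0.    1.22 -1.85]
```

{"op": "play_rows", "data": {
  "increments": [
    {"offset": [0,1.2,1.5],"twist": 0,"grip": 0},
    {"offset": [0,1.2,3],"twist": 0,"grip": 0},
    {"offset": [0,1.2,4],"twist": 0,"grip": 0},
    {"offset": [0,1.2,4.8],"twist": 0,"grip": 0},
    {"offset": [0,1.2,4.8],"twist": 0,"grip": 0}
  ]
}}

```text
time: 20.17
tool_pos: [0.4365, -0.0844, 0.2414]
tool_rot: [-0.0, 0.039, 0.999, 0.0]
contact_force: [-2.3, 0.3, 4.0]
gripper_width: -0.0
```

{"op": "play_rows", "data": {
  "increments": [
    {"offset": [0,0,1.4],"twist": 0,"grip": 0},
    {"offset": [-1.5,0.1,1.4],"twist": 0,"grip": 0},
    {"offset": [-3,0.2,1.4],"twist": 0,"grip": 0},
    {"offset": [-4,0.3,1.4],"twist": 0,"grip": 0},
    {"offset": [-5,0.3,1.4],"twist": 0,"grip": 0}
  ]
}}

```text
time: 20.58
tool_pos: [0.4414, -0.0847, 0.2413]
tool_rot: [-0.002, 0.039, 0.999, -0.0]
contact_force: [-9.9, 0.7, 15.2]
gripper_width: -0.001
```

{"op": "play_rows", "data": {
  "increments": [
    {"offset": [-1,0,0],"twist": 0,"grip": 0},
    {"offset": [-1,0,0],"twist": 0,"grip": 0},
    {"offset": [-1,0,-10],"twist": 0,"grip": 0},
    {"offset": [-1,0,-45],"twist": 0,"grip": 0},
    {"offset": [-1,0,-80],"twist": 0,"grip": 0}
  ]
}}

```text
time: 21.0
tool_pos: [0.4415, -0.0842, 0.3187]
tool_rot: [-0.002, 0.039, 0.999, 0.001]
contact_force: [1.4, -0.6, 0.3]
gripper_width: 0.0
```

```bash
python3 go.py .52 -.27 .32
```

```text
t 21.0 pos [ 0.4415 -0.0842  0.3187] ydeg 85.5 z [-0.0041  0.0017 -1.    ] off [ -92.8 -179.    -2. ] F [ 1.4 -0.6  0.3] g 0.00028565531580474 j [-0.35 -0.32  2.1   0.    1.37 -1.85]
```

{"op": "play_rows", "data": {
  "increments": [
    {"offset": [-14,-34,0],"twist": 0.12,"grip": 0.5},
    {"offset": [-28,-68,0],"twist": 0.24,"grip": 0.5},
    {"offset": [-43,-102,0],"twist": 0.36,"grip": 0.5},
    {"offset": [-58,-136,0],"twist": 0.48,"grip": 0.5},
    {"offset": [-72,-171,0],"twist": 0.6,"grip": 0.5}
  ]
}}

```text
time: 21.42
tool_pos: [0.5012, -0.2623, 0.3199]
tool_rot: [0.001, 0.336, 0.942, 0.0]
contact_force: [0.0, -0.1, 0.7]
gripper_width: 0.496
```

```bash
python3 look.py 10 .437 -.084 -2; python3 go.py .641 -.1825 .30; python3 - <<'E'
from holes import *
im=cv2.imread("pics/top10.png"); print(holes(im,.4364,-.083,range(30,70,10)),holes(im,.6577,-.0873,range(30,70,10)))
for c in("top","scene"):
  for r in manip.tip_of("knob_rear_right",c)[:2]+manip.tip_of("knob_front_right",c)[:1]: print(r["p"],w(c,r["xyz"]))
a=im[140:240,240:345]
cv2.imwrite("pics/crop10.png",cv2.resize(a,(630,600),interpolation=cv2.INTER_CUBIC))
E
```

```text
top [(np.float64(-0.8603), array([ 0.4353, -0.0822]), np.float64(-1.7)), (np.float64(-0.8206), array([ 0.4357, -0.082 ]), np.float64(-4.4))]
scene [(np.float64(-0.6876), array([ 0.4417, -0.0845]), np.float64(25.8)), (np.float64(-0.6769), array([ 0.4424, -0.085 ]), np.float64(-15.7))]
[ 0.5016 -0.2649  0.3198] [-0.2854  0.0324 -0.5734] [-0.0042 -0.0197  0.0164] -1.502687738916335
t 21.5167 pos [ 0.5016 -0.2649  0.3198] ydeg 50.77 z [ 0.0012 -0.0019 -1.    ] off [-55.8 152.   19.8] F [-0.3  0.  -0.6] g 0.4979702640007329 j [-0.62 -0.02  1.83 -0.    1.33 -1.5 ]
(np.float64(383.2), array([ 0.4364, -0.0826]), np.float64(45.11), np.float64(0.030332116544056428)) (np.float64(366.5), array([ 0.6577, -0.0872]), np.float64(44.29), np.float64(0.03050732864795118))
0.7 [ 0.6436 -0.1802  0.0996]
0.15 [ 0.546  -0.0902  0.061 ]
0.77 [ 0.4439 -0.1786  0.094 ]
0.58 [ 0.644  -0.1818  0.096 ]
0.75 [ 0.4531 -0.182   0.0957]
```

View pics/crop10.png

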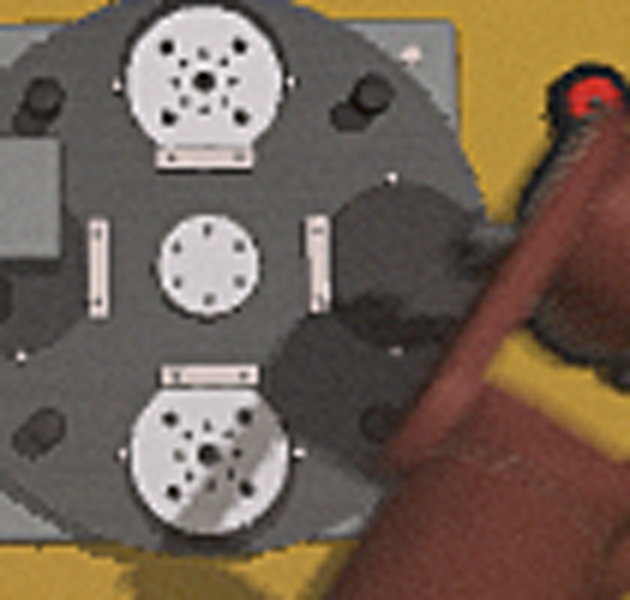

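The disc now sits at the same spot with its holes within 0.8° of the finished disc, so it is flush. In the crop both flats lie along their bars, at (210,375) and (205,157), and knob_rear_right is at (370,95). Next I go to that knob.

{"op": "play_rows", "data": {
  "increments": [
    {"offset": [-12,34,0],"twist": 0.05,"grip": 0.55},
    {"offset": [-25,68,0],"twist": 0.12,"grip": 0.55},
    {"offset": [-38,102,0],"twist": 0.12,"grip": 0.55},
    {"offset": [-50,136,0],"twist": 0.12,"grip": 0.55},
    {"offset": [-56,153,0],"twist": 0.12,"grip": 0.55}
  ]
}}

```text
time: 22.13
tool_pos: [0.6424, -0.173, 0.3201]
tool_rot: [0.001, 0.387, 0.922, 0.001]
contact_force: [-0.6, 0.1, 0.2]
gripper_width: 0.551
```

```bash
python3 go.py .642 -.1823 .253
```

```text
t 22.1333 pos [ 0.6424 -0.173   0.3201] ydeg 44.49 z [ 0.0018  0.0006 -1.    ] off [-6.4 -6.9 67.1] F [-0.6  0.1  0.2] g 0.5511739169106523 j [-0.37  0.21  1.59  0.    1.34 -1.15]
```

{"op": "play_rows", "data": {
  "increments": [
    {"offset": [-6.4,-6.9,0],"twist": 0,"grip": 0.55},
    {"offset": [-6.4,-6.9,12],"twist": 0,"grip": 0.55},
    {"offset": [-6.4,-6.9,25],"twist": 0,"grip": 0.55},
    {"offset": [-6.4,-6.9,25],"twist": 0,"grip": 0.55}
  ]
}}

```text
time: 22.47
tool_pos: [0.6378, -0.1856, 0.2899]
tool_rot: [-0.004, 0.389, 0.921, -0.0]
contact_force: [-1.3, 0.3, -1.5]
gripper_width: 0.549
```

```bash
python3 go.py .642 -.1823 .253
```

```text
t 22.4667 pos [ 0.6378 -0.1856  0.2899] ydeg 44.23 z [-0.0066  0.0027 -1.    ] off [-0.8  5.4 36.9] F [-1.3  0.3 -1.5] g 0.5494513366300191 j [-0.4   0.24  1.61 -0.    1.3  -1.17]
```

{"op": "play_rows", "data": {
  "increments": [
    {"offset": [-0.5,4,6],"twist": 0,"grip": 0.55},
    {"offset": [-0.5,4,16],"twist": 0,"grip": 0.55},
    {"offset": [-0.5,4,27],"twist": 0,"grip": 0.55},
    {"offset": [-0.5,4,34],"twist": 0,"grip": 0.55},
    {"offset": [-0.5,4,34],"twist": 0,"grip": 0.55}
  ]
}}

```text
time: 22.88
tool_pos: [0.6421, -0.1835, 0.2575]
tool_rot: [-0.002, 0.389, 0.921, -0.0]
contact_force: [-0.2, 0.3, 0.3]
gripper_width: 0.552
```

```bash
python3 go.py .642 -.1823 .253
```

```text
t 22.8833 pos [ 0.6421 -0.1835  0.2575] ydeg 44.23 z [-0.0043  0.0017 -1.    ] off [0.9 0.8 4.5] F [-0.2  0.3  0.3] g 0.5518039513145252 j [-0.39  0.28  1.62 -0.    1.25 -1.16]
```

{"op": "play_rows", "data": {
  "increments": [
    {"offset": [0.5,0.5,2],"twist": 0,"grip": 0.45},
    {"offset": [0.5,0.5,2],"twist": 0,"grip": 0.3},
    {"offset": [0.5,0.5,2],"twist": 0,"grip": 0.29},
    {"offset": [0.5,0.5,2],"twist": 0,"grip": 0.29}
  ]
}}

```text
time: 23.22
tool_pos: [0.6434, -0.1831, 0.2593]
tool_rot: [0.001, 0.389, 0.921, 0.0]
contact_force: [1.1, 0.0, -0.2]
gripper_width: 0.288
```

```bash
python3 go.py .642 -.1823 .253
```

```text
t 23.2167 pos [ 0.6434 -0.1831  0.2593] ydeg 44.25 z [ 0.0011 -0.0004 -1.    ] off [ 1.5 -0.5  6.3] F [ 1.1  0.  -0.2] g 0.2878460689450854 j [-0.39  0.28  1.62  0.    1.25 -1.16]
```

{"op": "play_rows", "data": {
  "increments": [
    {"offset": [1,0,3],"twist": 0,"grip": 0.29},
    {"offset": [1,0,5],"twist": 0,"grip": 0.29},
    {"offset": [1,-3,5],"twist": 0.02,"grip": 0.29},
    {"offset": [1.1,-6,5],"twist": 0.045,"grip": 0.29},
    {"offset": [1.3,-10,5],"twist": 0.074,"grip": 0.29}
  ]
}}

```text
time: 23.63
tool_pos: [0.6369, -0.1861, 0.2531]
tool_rot: [0.003, 0.424, 0.906, 0.006]
contact_force: [17.6, 13.6, -8.6]
gripper_width: 0.291
```

```bash
python3 go.py .642 -.1823 .253
```

```text
t 23.6333 pos [ 0.6369 -0.1861  0.2531] ydeg 39.85 z [ 0.0101  0.0087 -0.9999] off [-0.4  6.4  0.2] F [17.6 13.6 -8.6] g 0.2912010628777791 j [-0.4   0.27  1.63  0.01  1.23 -1.1 ]
```

{"op": "play_rows", "data": {
  "increments": [
    {"offset": [0.05,-3,0],"twist": 0.02,"grip": 0.29},
    {"offset": [0.1,-5,0],"twist": 0.037,"grip": 0.29},
    {"offset": [0.1,-5,0],"twist": 0.037,"grip": 0.29}
  ]
}}

```text
time: 23.88
tool_pos: [0.631, -0.192, 0.2533]
tool_rot: [-0.0, 0.44, 0.898, -0.0]
contact_force: [-0.6, 0.5, 0.4]
gripper_width: 0.287
```

```bash
python3 go.py .642 -.1823 .253; python3 - <<'E'
from h import *
for c in("top","scene"):
  im=manip.grab_frame(c); cv2.imwrite(f"pics/{c}11.png",im)
im=cv2.imread("pics/top11.png")[140:240,230:335]; b=cv2.imread("pics/scene11.png")[140:235,180:280]
cv2.imwrite("pics/crop11.png",np.hstack([cv2.resize(im,(400,380),interpolation=cv2.INTER_CUBIC),cv2.resize(b,(400,380),interpolation=cv2.INTER_CUBIC)]))
E
```

```text
t 23.8833 pos [ 0.631  -0.192   0.2533] ydeg 37.85 z [-0.0006  0.0001 -1.    ] off [ 0.9 14.6  0.3] F [-0.6  0.5  0.4] g 0.28722021073374976 j [-0.41  0.26  1.64 -0.    1.24 -1.07]
```

View pics/crop11.png

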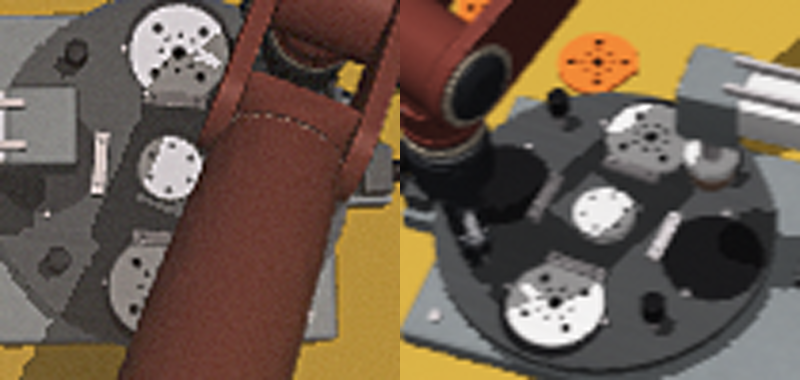

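The table has left its detent and is about 6–7° on, with the disc still against its bar. I'll continue the arc.

{"op": "play_rows", "data": {
  "increments": [
    {"offset": [0.1,-4,0],"twist": 0.03,"grip": 0.29},
    {"offset": [0.55,-12.1,0],"twist": 0.09,"grip": 0.29},
    {"offset": [1.5,-20.2,0],"twist": 0.15,"grip": 0.29},
    {"offset": [3,-28.2,0],"twist": 0.21,"grip": 0.29},
    {"offset": [4.9,-36,0],"twist": 0.27,"grip": 0.29}
  ]
}}

```text
time: 24.4
tool_pos: [0.5994, -0.2107, 0.2538]
tool_rot: [0.0, 0.558, 0.83, 0.0]
contact_force: [1.8, 1.5, -0.6]
gripper_width: 0.287
```

{"op": "play_rows", "data": {
  "increments": [
    {"offset": [0.24,-8.1,0],"twist": 0.06,"grip": 0.29},
    {"offset": [1,-16.2,0],"twist": 0.12,"grip": 0.29},
    {"offset": [2.2,-24.2,0],"twist": 0.18,"grip": 0.29},
    {"offset": [3.9,-32.1,0],"twist": 0.24,"grip": 0.29},
    {"offset": [6,-39.9,0],"twist": 0.3,"grip": 0.29}
  ]
}}

```text
time: 24.82
tool_pos: [0.5602, -0.2205, 0.2538]
tool_rot: [0.001, 0.676, 0.737, 0.0]
contact_force: [1.6, 0.6, 0.1]
gripper_width: 0.291
```

```bash
cat > arc.py <<'E'
from h import *
s=manip.state(); p=np.array(s["tool_pos"])-[.547,-.0855,0]
print("ang",np.degrees(np.arctan2(p[1],p[0])),"r",np.hypot(p[0],p[1]),"z",p[2])
E
python3 arc.py; python3 go.py 0.4515 -.183 .253
```

```text
ang -84.42439616255766 r 0.13560829395676202 z 0.2538095397734133
t 24.8167 pos [ 0.5602 -0.2205  0.2538] ydeg 4.95 z [ 0.0012 -0.0002 -1.    ] off [  46.7 -105.     0.7] F [1.6 0.6 0.1] g 0.29090571112625574 j [-0.5   0.14  1.79  0.    1.22 -0.59]
```

{"op": "play_rows", "data": {
  "increments": [
    {"offset": [0.24,-8.1,0],"twist": 0.06,"grip": 0.29},
    {"offset": [1,-16.2,0],"twist": 0.12,"grip": 0.29},
    {"offset": [2.2,-24.2,0],"twist": 0.18,"grip": 0.29},
    {"offset": [3.9,-32.1,0],"twist": 0.24,"grip": 0.29},
    {"offset": [6,-39.9,0],"twist": 0.3,"grip": 0.29}
  ]
}}

```text
time: 25.23
tool_pos: [0.5198, -0.2182, 0.2538]
tool_rot: [0.001, 0.778, 0.628, 0.0]
contact_force: [1.4, -1.1, -1.0]
gripper_width: 0.292
```

{"op": "play_rows", "data": {
  "increments": [
    {"offset": [0.24,-8.1,0],"twist": 0.06,"grip": 0.29},
    {"offset": [1,-16.2,0],"twist": 0.12,"grip": 0.29},
    {"offset": [2.2,-24.2,0],"twist": 0.18,"grip": 0.29},
    {"offset": [3.9,-32.1,0],"twist": 0.24,"grip": 0.29},
    {"offset": [6,-39.9,0],"twist": 0.3,"grip": 0.29}
  ]
}}

```text
time: 25.65
tool_pos: [0.482, -0.2041, 0.2539]
tool_rot: [0.001, 0.864, 0.504, 0.0]
contact_force: [2.3, -2.0, -1.5]
gripper_width: 0.286
```

```bash
python3 arc.py; python3 go.py 0.4515 -.183 .253
```

```text
ang -118.71443800183326 r 0.13522227118518793 z 0.25387570125879677
t 25.65 pos [ 0.482  -0.2041  0.2539] ydeg -29.43 z [ 0.0011 -0.0015 -1.    ] off [  3.4 -37.    0.8] F [ 2.3 -2.  -1.5] g 0.2860275587320435 j [-0.54 -0.05  1.98 -0.    1.21 -0.03]
```

{"op": "play_rows", "data": {
  "increments": [
    {"offset": [0.2,-6.7,0],"twist": 0.05,"grip": 0.29},
    {"offset": [0.7,-13.5,0],"twist": 0.1,"grip": 0.29},
    {"offset": [1.4,-19,0],"twist": 0.14,"grip": 0.29},
    {"offset": [2.2,-24.2,0],"twist": 0.18,"grip": 0.29},
    {"offset": [3,-28.2,0],"twist": 0.21,"grip": 0.29}
  ]
}}

```text
time: 26.07
tool_pos: [0.4596, -0.1882, 0.2542]
tool_rot: [0.003, 0.911, 0.412, 0.002]
contact_force: [14.5, -9.8, -11.2]
gripper_width: 0.287
```

{"op": "play_rows", "data": {
  "increments": [
    {"offset": [0.1,-3,0],"twist": 0.022,"grip": 0.29},
    {"offset": [0.2,-6,0],"twist": 0.045,"grip": 0.29},
    {"offset": [0.3,-9,0],"twist": 0.067,"grip": 0.29},
    {"offset": [0.5,-12,0],"twist": 0.09,"grip": 0.29},
    {"offset": [0.5,-12,0],"twist": 0.09,"grip": 0.29}
  ]
}}

```text
time: 26.48
tool_pos: [0.4502, -0.1792, 0.2539]
tool_rot: [0.0, 0.929, 0.371, -0.0]
contact_force: [-0.1, -0.1, 0.2]
gripper_width: 0.291
```

```bash
python3 arc.py; python3 go.py 0.4515 -.183 .253
```

```text
ang -135.9374794009436 r 0.13466294992735306 z 0.25391455439434907
t 26.4833 pos [ 0.4502 -0.1792  0.2539] ydeg -46.45 z [-0.0001 -0.0003 -1.    ] off [-1.7  3.7  0.9] F [-0.1 -0.1  0.2] g 0.29126634443657323 j [-0.53 -0.14  2.07 -0.    1.22  0.28]
```

{"op": "play_rows", "data": {
  "increments": [
    {"offset": [0,0,0],"twist": 0,"grip": 0.5},
    {"offset": [0,0,0],"twist": 0,"grip": 0.5},
    {"offset": [0,0,-15],"twist": 0,"grip": 0.5},
    {"offset": [0,0,-45],"twist": 0,"grip": 0.5},
    {"offset": [0,0,-80],"twist": 0,"grip": 0.5}
  ]
}}

```text
time: 26.9
tool_pos: [0.4497, -0.1784, 0.3317]
tool_rot: [-0.003, 0.928, 0.372, -0.002]
contact_force: [1.0, 0.3, -0.3]
gripper_width: 0.5
```

{"op": "play_rows", "data": {
  "increments": [
    {"offset": [-28,10,0],"twist": 0,"grip": 0.5},
    {"offset": [-60,22,0],"twist": 0,"grip": 0.5},
    {"offset": [-92,34,0],"twist": 0,"grip": 0.5},
    {"offset": [-122,45,0],"twist": 0,"grip": 0.5},
    {"offset": [-122,45,0],"twist": 0,"grip": 0.5}
  ]
}}

```text
time: 27.32
tool_pos: [0.3916, -0.2992, 0.3339]
tool_rot: [0.001, 0.929, 0.37, -0.001]
contact_force: [-0.2, 0.8, 0.2]
gripper_width: 0.501
```

```bash
python3 go.py 0.4515 -.183 .253; python3 - <<'E'
from holes import *
for c in("top","scene"):
  im=manip.grab_frame(c); cv2.imwrite(f"pics/{c}12.png",im)
  for n in ("disc_center","bar_load","bar_rear","done_disc_center","print_point"):
    for r in manip.tip_of(n,c)[:2]: print(c,n,round(r["p"],2),w(c,r["xyz"]))
im=cv2.imread("pics/top12.png"); print("done in right nest",holes(im,.545,-.195,range(0,90,15)), fitdisc("top",im,.545,-.195,[70,90,110])[:1])
a=im[140:240,230:335]; b=cv2.imread("pics/scene12.png")[140:235,180:280]
cv2.imwrite("pics/crop12.png",np.hstack([cv2.resize(a,(400,380),interpolation=cv2.INTER_CUBIC),cv2.resize(b,(400,380),interpolation=cv2.INTER_CUBIC)]))
E
```

```text
t 27.3167 pos [ 0.3916 -0.2992  0.3339] ydeg -46.62 z [-0.0009 -0.002  -1.    ] off [123.5 -43.4  80.6] F [-0.2  0.8  0.2] g 0.5010209747945836 j [-0.8  -0.22  1.99 -0.    1.37  0.01]
top disc_center 0.82 [ 0.3012 -0.182   0.002 ]
top disc_center 0.65 [0.5565 0.024  0.068 ]
top bar_load 0.87 [ 0.5512 -0.0186  0.0685]
top bar_rear 0.29 [ 0.5183 -0.3731  0.0019]
top done_disc_center 0.95 [ 0.5426 -0.1967  0.0625]
top done_disc_center 0.23 [ 0.3704 -0.4136  0.0002]
top print_point 0.93 [0.5477 0.022  0.0668]
scene disc_center 0.86 [0.5465 0.0209 0.0653]
scene disc_center 0.71 [ 0.2986 -0.1771  0.0033]
scene bar_load 0.95 [ 0.5532 -0.019   0.0648]
scene bar_load 0.58 [0.5471 0.0232 0.0635]
scene bar_rear 0.85 [ 0.5484 -0.1605  0.0639]
scene done_disc_center 0.88 [ 0.5505 -0.1962  0.0638]
scene done_disc_center 0.7 [ 0.5518 -0.0192  0.0635]
scene print_point 0.59 [ 0.5517 -0.0161  0.0659]
scene print_point 0.57 [0.5518 0.0206 0.0643]
done in right nest (np.float64(416.9), array([ 0.5452, -0.1963]), np.float64(44.42), np.float64(0.03042139910095029)) [(np.float64(-0.8835), array([ 0.5454, -0.1967]), np.float64(87.7))]
```

View pics/crop12.png

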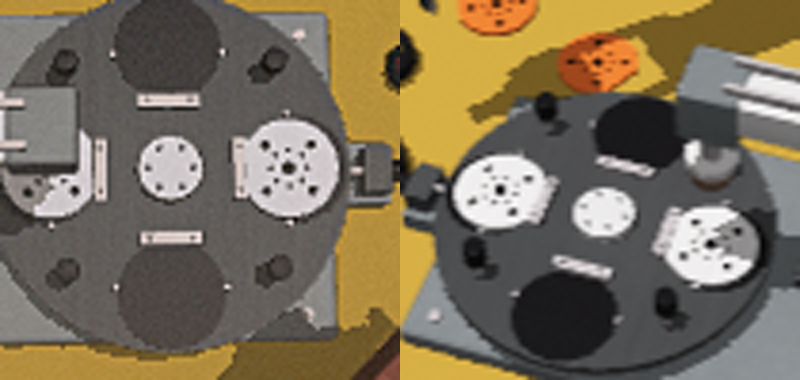

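```bash
python3 - <<'E'
from holes import *
s=cv2.imread("pics/scene12.png"); s0=cv2.imread("pics/scene0.png")
h=lambda im,x,y,g:holes(im,x,y,g,cam="scene")
g=range(30,70,10)
print("loose",h(s,.549,.022,g)); print("done",h(s,.549,-.198,g)); print("done at start",h(s0,.660,-.089,g))
print("fit loose",fitdisc("scene",s,.549,.022,[-110,-90,-75])[:2],"fit done",fitdisc("scene",s,.549,-.198,[70,90,110])[:2])
E
```

```text
loose (np.float64(496.9), array([0.5517, 0.0239]), np.float64(45.83), np.float64(0.03045076355142997))
done (np.float64(573.9), array([ 0.5476, -0.197 ]), np.float64(44.54), np.float64(0.030571163359038797))
done at start (np.float64(518.0), array([ 0.6599, -0.0881]), np.float64(44.7), np.float64(0.03058444475287066))
fit loose [(np.float64(-0.7832), array([0.5529, 0.0242]), np.float64(-84.8)), (np.float64(-0.7829), array([0.5528, 0.0232]), np.float64(-88.1))] fit done [(np.float64(-0.8673), array([ 0.5479, -0.1959]), np.float64(80.5)), (np.float64(-0.8672), array([ 0.5477, -0.1966]), np.float64(96.2))]
```

```bash
python3 - <<'E'
from h import *
def bar(cam,im,cx,cy,lx,ly,guess):
    N=300;s=.0003;z=.071
    ii=(np.arange(N)-N/2)*s; X,Y=np.meshgrid(ii,ii,indexing="ij")
    u=pix(cam,np.c_[(cx+X).ravel(),(cy+Y).ravel(),np.full(N*N,z)]).astype(np.float32).reshape(N,N,2)
    g=cv2.remap(im.astype(np.float32).mean(2),u[...,0],u[...,1],cv2.INTER_CUBIC)
    def cost(p):
        c,sn=np.cos(p[2]),np.sin(p[2]); a=(X-p[0])*c+(Y-p[1])*sn; b=-(X-p[0])*sn+(Y-p[1])*c
        d=np.maximum(abs(a)-lx/2,abs(b)-ly/2); m=1/(1+np.exp(d/.0012)); w=(d<.008)
        return -np.corrcoef(m[w],g[w])[0,1]
    best=min((minimize(cost,[dx,dy,t],method="Nelder-Mead",options=dict(initial_simplex=[[dx,dy,t],[dx+.003,dy,t],[dx,dy+.003,t],[dx,dy,t+.05]])) for dx in(-.004,.004) for dy in (0,) for t in (-.04,.02)),key=lambda q:q.fun)
    return round(best.fun,3),cx+best.x[0],cy+best.x[1],round(np.degrees(best.x[2]),2)
for c,n in (("top","12"),("scene","12")):
    im=cv2.imread(f"pics/{c}{n}.png")
    print(c,"front",bar(c,im,.470+.011,-.085,.012,.058,0)); print(c,"rear",bar(c,im,.625-.008,-.087,.012,.058,0))
    print(c,"right",bar(c,im,.547,-.086-.065,.058,.012,0)); print(c,"left",bar(c,im,.549,-.086+.065,.058,.012,0))
E
```

```text
top front (np.float64(-0.92), np.float64(0.48290611790018345), np.float64(-0.0847088014303622), np.float64(-0.78))
top rear (np.float64(-0.921), np.float64(0.6115768535654715), np.float64(-0.08630083463480746), np.float64(-1.47))
top right (np.float64(-0.52), np.float64(0.5467072704994317), np.float64(-0.1516993208039762), np.float64(-0.0))
top left (np.float64(-0.57), np.float64(0.5475524635546313), np.float64(-0.022781511054313648), np.float64(-2.87))
scene front (np.float64(-0.934), np.float64(0.48537409646706225), np.float64(-0.08603734667706184), np.float64(-1.29))
scene rear (np.float64(-0.952), np.float64(0.6143199133490646), np.float64(-0.08730489882867604), np.float64(-0.83))
scene right (np.float64(-0.472), np.float64(0.5508473768559399), np.float64(-0.1624480375795836), np.float64(-2.86))
scene left (np.float64(-0.469), np.float64(0.5497249278347095), np.float64(-0.02285621265593761), np.float64(-3.37))
```

```bash
python3 - <<'E'
from h import *
out=[]
F={c:np.mean([manip.grab_frame(c).astype(np.float32) for _ in range(6)],0) for c in ("scene","top")}
np.savez("pics/avg.npz",**F)
yaw=np.radians(-.9)
for c,A in (("scene",(.549,-.0868)),("top",(.547,-.0855))):
  for sgn in (1,-1):
    N=290; v,uu=np.mgrid[0:N,0:N]*.0004; 
    lat=uu-.058; rad=.165-v   # rows outward->hub at the bottom
    X=A[0]+sgn*(-lat*np.cos(yaw))+sgn*rad*(-np.sin(yaw)); Y=A[1]+sgn*(-lat*np.sin(yaw))+sgn*rad*np.cos(yaw)
    P=pix(c,np.c_[X.ravel(),Y.ravel(),np.full(N*N,.068)]).astype(np.float32).reshape(N,N,2)
    out.append(cv2.remap(F[c],P[...,0],P[...,1],cv2.INTER_CUBIC))
cv2.imwrite("pics/rect.png",np.clip(np.vstack([np.hstack(out[:2]),np.hstack(out[2:])]),0,255))
E
```

```text
[ WARN:0@24.684] global loadsave.cpp:1063 imwrite_ Unsupported depth image for selected encoder is fallbacked to CV_8U.
```

View pics/rect.png

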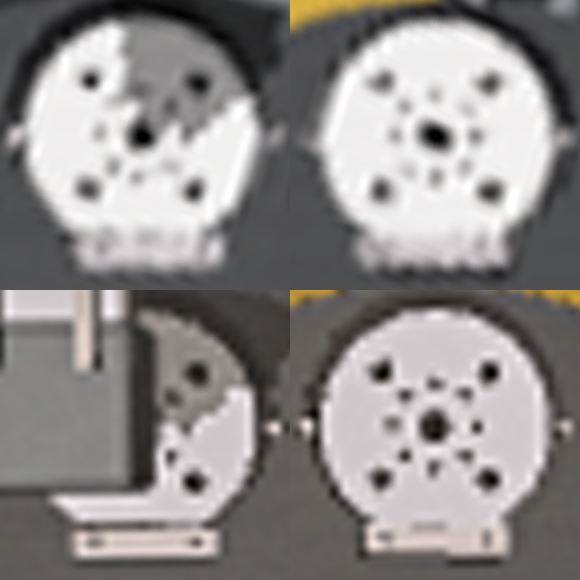

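```bash
python3 - <<'E'
from h import *
def prof(im,A,sgn,lat,yaw,cam="top",z=.069):
    rad=np.arange(.050,.085,.0002)
    L=lat[:,None]; R=rad[None]
    X=A[0]+sgn*(-L*np.cos(yaw))+sgn*R*(-np.sin(yaw)); Y=A[1]+sgn*(-L*np.sin(yaw))+sgn*R*np.cos(yaw)
    P=pix(cam,np.c_[X.ravel(),Y.ravel(),np.full(X.size,z)]).astype(np.float32).reshape(*X.shape,2)
    return rad,cv2.remap(im.astype(np.float32).mean(2),P[...,0],P[...,1],cv2.INTER_LINEAR)
top=np.load("pics/avg.npz")["top"]; y=np.radians(-.9); lat=np.arange(-24,24.1,1)/1000
def rep(name,im,A,sgn,yaw,lo,hi):
    r,g=prof(im,A,sgn,lat,yaw)
    for a,b in ((lo,lo+7),(lo+7,(lo+hi)/2),((lo+hi)/2,hi-7),(hi-7,hi)):
        m=g[(lat*1e3>=a)&(lat*1e3<=b)].mean(0)
        s=(r>.060)&(r<.080); k=np.argmin(np.where((r>.067)&(r<.076),m,999)); hi_=200
        disc=m[(r>.079)&(r<.083)].mean(); bar=m[(r>.062)&(r<.067)].mean()
        w=(r>.066)&(r<.079); ref=np.minimum(disc,bar); gap=np.clip(ref-m[w],0,None).sum()*.2/(ref-55)
        print(name,(a,b),"disc",disc.round(),"bar",bar.round(),"min",m[k].round(),"at",(r[k]*1e3).round(1),"gap mm",gap.round(2))
rep("loose now",top,(.547,-.0855),1,y,-24,24)
rep("done now",top,(.547,-.0855),-1,y,-24,24)
for n in ("9","10"): rep("front "+n,cv2.imread(f"pics/top{n}.png"),(.547,-.0855),1,y+np.pi/2,-24,24)
rep("rear start",cv2.imread("pics/top0.png"),(.547,-.0855),-1,y+np.pi/2,-24,24)
E
```

```text
loose now (-24, -17) disc 203.0 bar 161.0 min 87.0 at 70.6 gap mm 1.79
loose now (-17, 0.0) disc 204.0 bar 195.0 min 94.0 at 70.8 gap mm 2.38
loose now (0.0, 17) disc 206.0 bar 195.0 min 122.0 at 71.0 gap mm 1.67
loose now (17, 24) disc 205.0 bar 164.0 min 137.0 at 71.2 gap mm 0.38
done now (-24, -17) disc 202.0 bar 172.0 min 161.0 at 67.2 gap mm 0.21
done now (-17, 0.0) disc 204.0 bar 196.0 min 181.0 at 70.4 gap mm 0.36
done now (0.0, 17) disc 205.0 bar 198.0 min 192.0 at 70.4 gap mm 0.14
done now (17, 24) disc 204.0 bar 175.0 min 175.0 at 67.4 gap mm 0.0
front 9 (-24, -17) disc 200.0 bar 156.0 min 103.0 at 70.8 gap mm 1.25
front 9 (-17, 0.0) disc 199.0 bar 193.0 min 104.0 at 71.0 gap mm 2.1
front 9 (0.0, 17) disc 201.0 bar 194.0 min 117.0 at 71.2 gap mm 1.85
front 9 (17, 24) disc 200.0 bar 164.0 min 107.0 at 71.4 gap mm 1.15
front 10 (-24, -17) disc 202.0 bar 158.0 min 101.0 at 70.8 gap mm 1.37
front 10 (-17, 0.0) disc 201.0 bar 194.0 min 113.0 at 71.0 gap mm 1.91
front 10 (0.0, 17) disc 203.0 bar 195.0 min 118.0 at 71.2 gap mm 1.84
front 10 (17, 24) disc 196.0 bar 165.0 min 105.0 at 71.4 gap mm 1.24
rear start (-24, -17) disc 192.0 bar 147.0 min 152.0 at 67.2 gap mm 0.0
rear start (-17, 0.0) disc 189.0 bar 179.0 min 149.0 at 71.4 gap mm 0.83
rear start (0.0, 17) disc 188.0 bar 179.0 min 146.0 at 71.6 gap mm 0.9
rear start (17, 24) disc 195.0 bar 160.0 min 162.0 at 67.2 gap mm 0.01
```

```bash
python3 - <<'E'
from h import *
F=np.load("pics/avg.npz")
def hole(cam,x,y):
    N=60;s=.0003; ii=(np.arange(N)-N/2)*s; X,Y=np.meshgrid(ii,ii,indexing="ij")
    u=pix(cam,np.c_[(x+X).ravel(),(y+Y).ravel(),np.full(N*N,.068)]).astype(np.float32).reshape(N,N,2)
    g=cv2.remap(F[cam].mean(2),u[...,0],u[...,1],cv2.INTER_CUBIC)
    def c(p):
        m=np.exp(-((X-p[0])**2+(Y-p[1])**2)/2/p[2]**2); A=np.c_[m.ravel(),np.ones(N*N),X.ravel(),Y.ravel()]
        r=np.linalg.lstsq(A,g.ravel(),rcond=None)[1]; return r[0]
    q=minimize(c,[0,0,.0025],method="Nelder-Mead",options=dict(initial_simplex=[[0,0,.0025],[.002,0,.0025],[0,.002,.0025],[0,0,.0035]]))
    return np.array([x+q.x[0],y+q.x[1]])
R=.0305/np.sqrt(2)
for cam,name,cx,cy in (("top","loose",.5492,.0255),("top","done",.5452,-.1963),("scene","loose",.5517,.0239),("scene","done",.5476,-.197)):
    H={(a,b):hole(cam,cx+a*R,cy+b*R) for a in(-1,1) for b in(-1,1) if not(cam=="top" and name=="loose" and a==1)}
    A=lambda p,q:round(np.degrees(np.arctan2(q[1]-p[1],q[0]-p[0])),2)
    L={}
    for s in(-1,1):
        if (s,1) in H: L[f"y-pair x{s}"]=round(A(H[s,-1],H[s,1])-90,2)
        if (1,s) in H: L[f"x-pair y{s}"]=A(H[-1,s],H[1,s])
    print(cam,name,L,{k:v.round(4) for k,v in H.items()})
E
```

```text
top loose {'y-pair x-1': np.float64(0.92)} {(-1, -1): array([0.5289, 0.0028]), (-1, 1): array([0.5282, 0.0465])}
top done {'y-pair x-1': np.float64(-0.46), 'x-pair y-1': np.float64(-0.63), 'y-pair x1': np.float64(-0.76), 'x-pair y1': np.float64(-0.67)} {(-1, -1): array([ 0.5235, -0.2175]), (-1, 1): array([ 0.5238, -0.1745]), (1, -1): array([ 0.5667, -0.218 ]), (1, 1): array([ 0.5673, -0.175 ])}
scene loose {'y-pair x-1': np.float64(1.52), 'x-pair y-1': np.float64(0.02), 'y-pair x1': np.float64(0.35), 'x-pair y1': np.float64(1.02)} {(-1, -1): array([0.5309, 0.0021]), (-1, 1): array([0.5298, 0.0452]), (1, -1): array([0.5734, 0.0021]), (1, 1): array([0.5731, 0.046 ])}
scene done {'y-pair x-1': np.float64(0.12), 'x-pair y-1': np.float64(0.2), 'y-pair x1': np.float64(-1.34), 'x-pair y1': np.float64(-0.29)} {(-1, -1): array([ 0.526 , -0.2189]), (-1, 1): array([ 0.5259, -0.1751]), (1, -1): array([ 0.5688, -0.2188]), (1, 1): array([ 0.5698, -0.1753])}
```

```bash
python3 -c "
from plant import manip
print(manip.state()['time'],manip.state()['contact_force']); print(manip.job_done())"
```

```text
28.5167 [-0.05178027  1.03877483 -0.72445708]
the job is handed in; nothing more can be done
None
```

The job is handed in at 28.5 s. The table is in its quarter-turn detent and the disc is below the printing pad, but my last checks show the disc may not be perfectly flush.

**What I did:**
- **Turning and seating the disc:** I turned the loose disc with the fingertips in three main turns and a small correction. The first turns slipped, so I used a wider opening. I then slid it to the bar and pushed it home twice, with 8 to 10 N.
- **Turning the table:** I turned it a quarter turn clockwise by the knob that started at the rear right, held loosely between the fingers.

**What the last checks showed:**
- **Table:** The knob ended where the front-right one had stood, within about 1°, and the force dropped to zero as it clicked in.
- **Finished disc:** It is still seated against its bar.
- **Other things:** I touched nothing else knowingly, but I did not measure each item again at the end.
- **Flushness (checks disagree):**
  - *Before the turn:* the gap along the bar looked even, and the bolt holes were within 0.8° of the finished disc's.
  - *After the turn:* the bolt holes put the disc about 1.3–1.5° off square. That would leave one end of the flat about 0.5–1 mm from the bar. The gap reading leaned the same way, suggesting about 2°, but a shadow fell across the disc there.
  - The holes read to only about ±1°, so I can't confirm a perfect seat.

I did not mend this. The printer head blocks the gripper there, and too few turns were left to bring the table back, reseat the disc and turn it again safely.

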